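# Fetch the medium setting rod from behind a sprung flap

## Task

Reach in through the sprung flap of the grey cabinet, holding the flap open with the hand, and take out the middle-length setting rod (105 mm), leaving the shorter and the longer rod in their rests and letting the flap spring shut behind you. Lay the rod in the two V-rests of the stand behind the vice, slide it along until its end touches the blue stop, and let go. Do not knock over the brown dropper bottle.

Things in the scene. Friction and masses are not known exactly. Their poses are not given: they have to be found in the camera images.
- cabinet: Fixed grey steel cabinet on a pedestal, 160 (x) x 166 (y) mm, 216 mm high; origin under its centre on the bench, x axis from front to back (away from the robot), z up. Above x < 0 it has no roof, only the flap; for x > 0 a clear roof (213 mm up) and back. Lip 80 mm high round front and sides, floor at 58 mm. Roof and flap stop a vertical hand: enter from front and above, leaning back 30 to 45 degrees.
- flap (a joint): Swing of the flap, rad: 0 = closed (resting on its stop), positive = pushed inward (towards the cabinet's back), up to 1.3. A spring (0.11 N m closed, 0.27 N m at the limit, 1 to 3 N at the edge) always closes it; it only swings inward from closed and never outward.
- cabinet_hinge (a point): Middle of the flap's hinge axis, fixed: 208 mm above the bench at x = 0 of the cabinet; axis along the cabinet's y.
- flap_edge (a point): Middle of the free orange edge of the clear flap, 95 mm from the hinge, 154 mm wide. Closed, the flap slopes 45 degrees from the hinge down to the front, its edge 67 mm in front of and below the hinge; hanging straight down (0.79 rad) its edge is 113 mm above the bench, clear of the resting rods.
- medium_rod_mid (a point): Centre of the rod to take: steel, 12 mm diameter, 105 mm long, 0.08 to 0.17 kg, black grip sleeve 16 mm in diameter and 36 mm long round its middle; x axis along the rod. The rods lie side by side along the cabinet's x, 45 mm apart in any order, axes 95 mm above the bench, each in two white V-rests (8 mm thick) 33 mm either side of the cabinet's middle.
- short_rod_mid (a point): Centre of a look-alike rod 80 mm long (else the same); it stays in its rests.
- long_rod_mid (a point): Centre of a look-alike rod 130 mm long (else the same); it stays in its rests.
- stand: Fixed V-stand: dark steel base 130 (x) x 56 x 14 mm with an aluminium riser 30 mm wide and 65 mm high; origin under its centre on the bench, x axis (away from the robot) points to the blue stop. Two brass V-rests (8 mm thick, tops 100 mm high) at x = -33 and +33 mm; blue stop plate 30 mm wide, 115 mm high, its near face at x = +52.5 mm.
- stand_home (a point): Where the centre of the medium rod is when it lies in both V-rests with its end on the stop: 100 mm above the bench, x axis along the rests towards the stop. The stand is free above and on the robot's side but for the vice (90 mm high). A white press, 380 mm high, its front 0.41 m ahead of the robot's base, stands between cabinet and stand: carry the rod over it or round its front.
- dropper_bottle: Loose brown dropper bottle with black cap, 33 mm diameter, 82 mm high, origin under its centre; a bystander.

How it is judged:
By the outcome, as a careful person would: the job done as asked, in the order asked, and still so for the second after the job is handed in, with the robot touching nothing.
It also fails if it takes over 64 s, if anything falls off the work surface, if the arm or the gripper's body presses on something with over 40 N, if the wrist force passes 120 N, or if a joint passes its speed limit or range.

## Robot

A 6-joint arm with a two-finger parallel gripper is mounted at the origin on a cart in front of the work surface, level with it; the furniture and walls round the work are solid. World frame = base frame: x ahead of the robot, y to its left, z up, the work surface at z = 0. Lengths are in m, angles in rad, forces in N, time in s.
With the tool pointing down it reaches from about 0.425 to 0.95 m from the base axis. Payload 3.5 kg.
Tool frame: the origin (TCP) lies at the very end of the fingers, on their centre line; the grasp point (between the pads) lies 19 mm behind it (tcp_to_grasp is the distance from the TCP to the grasp point, in m); z points along the fingers, y is the direction in which the jaws open and shut (so a half turn about z gives the same grasp; the last joint's range is limited). The gripper opens to 85 mm and grips with 20 to 120 N. Pads are 22 mm wide; open, the fingers measure 114 mm over their backs; the gripper's body (76 mm by 85 mm) begins 54 mm behind the grasp point. The pads swing forward as they close: fully open they stand 13 mm farther back than shut.
Start: joints at [-1.304, 0.286, 1.577, -0, 1.279, -0.15], TCP at [0.273, -0.617, 0.208] pointing down, gripper open.
Joint ranges: [-2.77, 2.77], [-0.9, 2.22], [0.21, 2.48], [-1.53, 4.67], [0.24, 2.81], [-2.84, 2.84]. Speed limits (rad/s): [2.79, 2.79, 3.14, 3.14, 3.14, 3.14].

## Interface

Orientations are given as a unit quaternion [x, y, z, w].
In Python, from plant import * gives the robot as it stands. The module is installed in compiled form; this text tells all that it offers.
- The arm moves only by the tool arm_command, never from a script. Its argument "steps" is a list of rows, each a list of 3 entries, a list of its own where there are three numbers: the turn, a rotation vector about the tool's x, y, z in rad, then the shift along the tool's x, y, z in m, then the gripper command: -1 is shut, 1 is fully open, values between are in proportion. A call has 1 to 12 rows; each row is the pose to reach, as a shift and turn from the pose measured when the call began, along the tool's axes at that moment; what a row does not reach only later rows make up. A row lasts 1/8 s, in which the tool goes at most 62.5 mm and 10.7 degrees, less where a joint would pass 70% of its speed; a pose out of reach is approached as far as the arm can. A call with a gripper value outside its range is refused whole. The fingers move at their own pace and stop on an object; "force" is the grip in N (left out, the last holds). Time passes only in rows, so rows that repeat a pose let the fingers close. It gives the time, the measured TCP pose, the force and the opening at its end, in the units of the state.
- get_state(): the state, without advancing time (a new reading comes with each control period).
- read_camera(name): name is "side" or "top"; returns a dict with "frame" (420x560x3 uint8, red, green, blue), "vfov" (degrees; the focal length in pixels is half the picture's height over the tangent of half this angle, whatever the lens; pixels are square), "cx", "cy" (the principal point, pixels), "dist" ([k1, k2, p1, p2, k3] as OpenCV has them; the pictures are not rectified), "position" and "rotation" of the camera in the world. Camera axes: x right, y up, looking along -z (the intrinsics and any distortion apply to the point x, -y, -z); pixel columns grow to the right and rows downward; lengths in m; the calibration is good to about 2 mm. A picture is of the moment at which its call begins. There is no depth.
- sign_off(): hands the job in, once; it reports no verdict.
The state is a dict: "time": time; "qpos": joint angles; "dq": joint speeds; "joint_efforts": joint torques, N m; "eef_pos": TCP position; "tcp_rot": TCP orientation; "contact_force": force on the tool from outside, world axes, zero at the start; "wrist_torque": the same for the moment, N m; "opening": opening from 0.0 (shut) to 1.0 (fully open).
Only numpy, scipy, OpenCV 4.12 (cv2) and the standard library are available. Lean on these libraries where they do the work, as an engineer would, in place of code of your own. Each camera call takes 0.05 s, during which the arm holds its last target.

## Working session

There is one attempt and no reset: what is moved stays moved. The work goes in short steps, Python scripts to look and compute and a tool call to move; the robot and the scene stay as the last step left them, time stands still between calls to the robot, and variables do not carry over. Pictures are saved under pics/ and viewed, and the job is handed in when it is done.

Besides the shell and the picture viewer there is one more tool, called in YAML: its name, and indented under it one key for each argument. arm_command: Moves the arm, as the interface text tells. Its arguments: {"type":"object","properties":{"steps":{"type":"array"},"force":{"type":"number"}},"required":["steps"]}

```bash
mkdir -p pics; ls; python3 - <<'E'
from plant import *
import cv2
s=get_state();print(s)
for n in("side","top"):
    c=read_camera(n);cv2.imwrite(f"pics/{n}0.png",c["frame"][:,:,::-1])
    print(n,{k:v for k,v in c.items() if k!="frame"})
E
```

```text
pics
{'time': 0.0, 'qpos': array([-1.30398603e+00,  2.87206947e-01,  1.57822092e+00, -1.85636553e-05,
        1.27858806e+00, -1.50031450e-01]), 'dq': array([ 0.00253931, -0.00014016, -0.00059813, -0.0001404 , -0.0008102 ,
        0.00061131]), 'joint_efforts': array([-2.44926659e-04, -4.05986559e+01, -2.92622727e+01, -1.85387412e-04,
        5.93953970e-03, -6.25125381e-06]), 'eef_pos': array([ 0.27309901, -0.61648804,  0.20669594]), 'tcp_rot': array([ 9.78357606e-01,  2.06917682e-01, -7.95765582e-05, -1.20905331e-03]), 'contact_force': array([ 0.38047541, -0.25671022,  0.17147122]), 'wrist_torque': array([-0.03300702, -0.03210135, -0.00907969]), 'opening': 0.9997093635757095}
side {'vfov': 44.95351331426737, 'cx': 284.8798877691565, 'cy': 204.55168348210893, 'dist': array([-0.18482994,  0.        ,  0.        ,  0.        ,  0.        ]), 'position': array([0.31751691, 1.30829579, 0.75506647]), 'rotation': array([-0.04405524,  0.53146513,  0.8422474 , -0.07888775])}
top {'vfov': 47.07452725871704, 'cx': 278.22989497131175, 'cy': 208.78902319820313, 'dist': array([-0.01382106,  0.        ,  0.        ,  0.        ,  0.        ]), 'position': array([0.24445972, 0.11373055, 1.46506982]), 'rotation': array([-0.07505899,  0.08124622,  0.71562529, -0.68967068])}
```

View pics/side0.png

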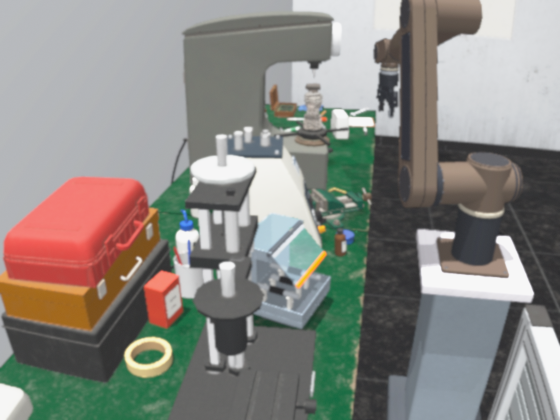

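View pics/top0.png

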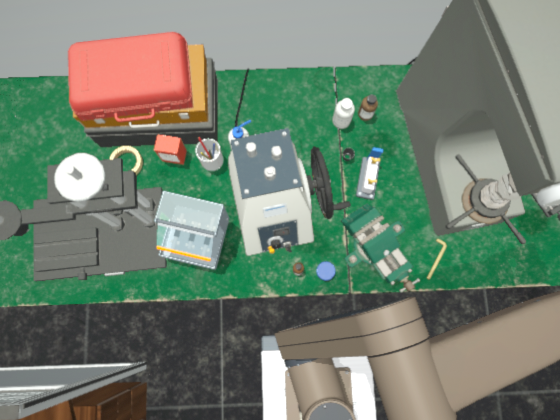

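```bash
cat > h.py <<'E'
from plant import *
import cv2, numpy as np
from scipy.spatial.transform import Rotation as R
def K(c):
    f=210/np.tan(np.radians(c["vfov"])/2)
    return np.array([[f,0,c["cx"]],[0,f,c["cy"]],[0,0,1.]])
def proj(c,P):
    P=np.atleast_2d(P)
    q=R.from_quat(c["rotation"]).inv().apply(P-c["position"])*[1,-1,-1]
    return cv2.projectPoints(q,np.zeros(3),np.zeros(3),K(c),c["dist"])[0][:,0]
def ray(c,uv):
    uv=np.array(uv,float).reshape(-1,1,2)
    n=cv2.undistortPoints(uv,K(c),c["dist"])[:,0]
    d=np.c_[n[:,0],-n[:,1],-np.ones(len(n))]
    return R.from_quat(c["rotation"]).apply(d)
def atz(c,uv,z):
    d=ray(c,uv); p=c["position"]
    return p+d*((z-p[2])/d[:,2])[:,None]
def crop(c,x0,y0,x1,y1,s,name):
    im=cv2.resize(c["frame"][y0:y1,x0:x1,::-1],None,fx=s,fy=s,interpolation=cv2.INTER_CUBIC)
    cv2.imwrite("pics/"+name,im)
E
python3 - <<'E'
from h import *
import pickle
C={n:read_camera(n) for n in("side","top")}
pickle.dump(C,open("c0.pkl","wb"))
crop(C["top"],140,180,240,280,6,"t_cab.png")
crop(C["top"],325,130,425,230,6,"t_st.png")
crop(C["side"],235,200,345,330,4.5,"s_cab.png")
crop(C["side"],300,170,380,260,6,"s_st.png")
E
```

```text
(no output)
```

View pics/t_cab.png

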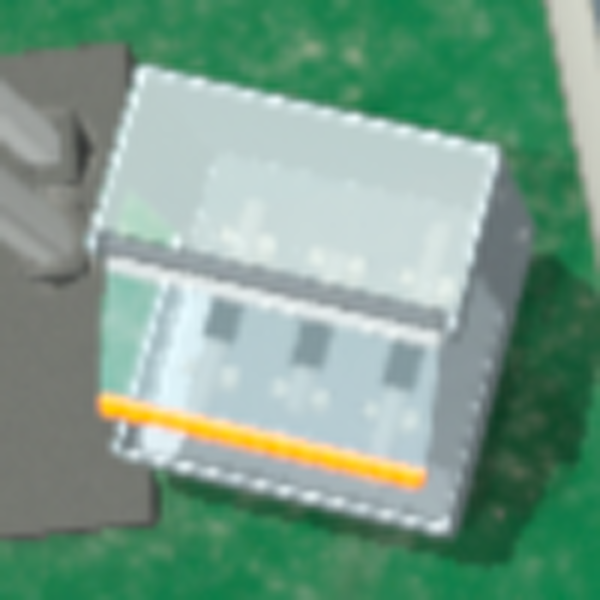

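View pics/t_st.png

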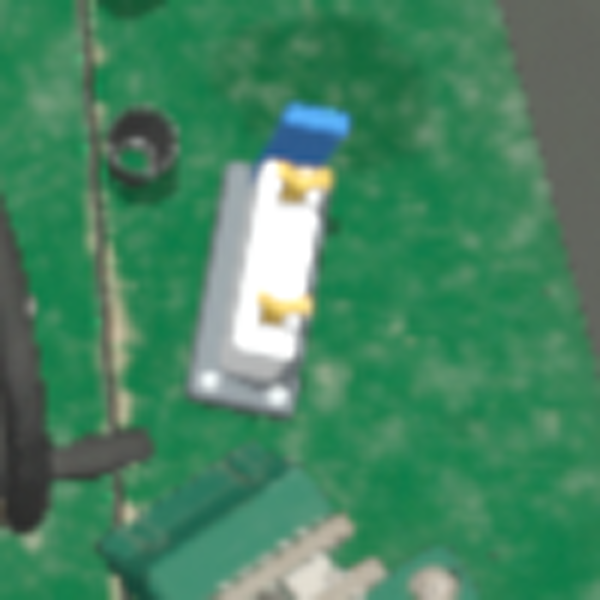

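View pics/s_cab.png

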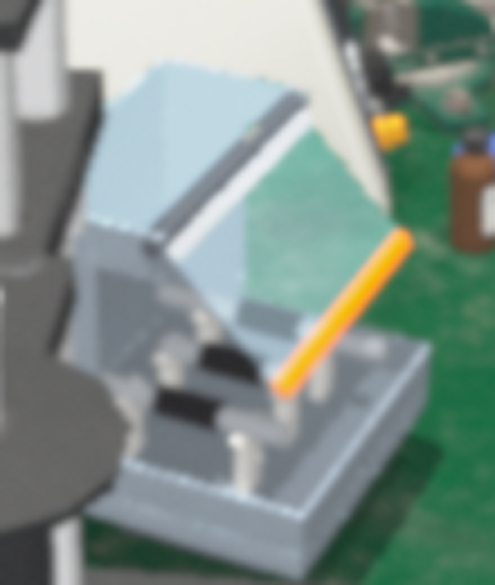

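View pics/s_st.png

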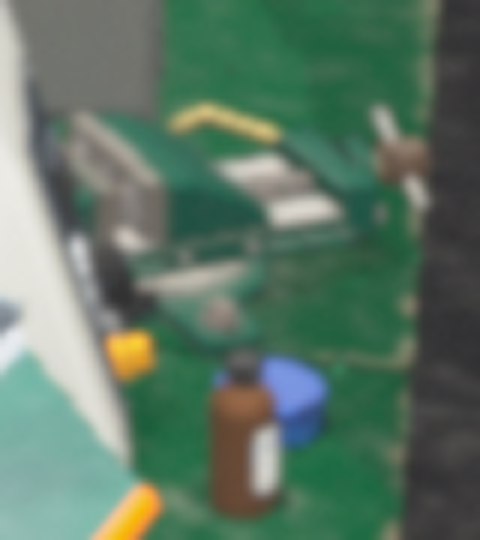

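```bash
cat > fit.py <<'E'
from h import *
import pickle
from scipy.optimize import least_squares
C=pickle.load(open("c0.pkl","rb")); T,S=C["top"],C["side"]
def w(p,L):
    L=np.atleast_2d(L);c,s=np.cos(p[2]),np.sin(p[2])
    return np.c_[p[0]+c*L[:,0]-s*L[:,1],p[1]+s*L[:,0]+c*L[:,1],L[:,2]]
def fit(obs,p0):
    def r(p): return np.concatenate([(proj(c,w(p,L))[0]-uv) for c,L,uv in obs])
    s=least_squares(r,p0,loss="soft_l1"); print(s.x, np.round(r(s.x).reshape(-1,2),1).tolist()); return s.x
t=lambda x,y:(x/6+140,y/6+180)
s_=lambda x,y:(x/4.5+235,y/4.5+200)
obs=[(T,(-.067,.077,.141),t(100,405)),(T,(-.067,-.077,.141),t(425,480)),(T,(-.08,.083,.08),t(113,455)),(T,(-.08,-.083,.08),t(453,533)),
(T,(.08,.083,.216),t(140,68)),(T,(.08,-.083,.216),t(497,148)),
(S,(-.067,.077,.141),s_(282,388)),(S,(-.067,-.077,.141),s_(405,238)),(S,(-.08,.083,.08),s_(302,515)),(S,(-.08,-.083,.08),s_(430,348))]
cab=fit(obs,[.5,.35,-.2])
u=lambda x,y:(x/6+325,y/6+130)
obs2=[(T,(-.065,.028,.014),u(188,397)),(T,(-.065,-.028,.014),u(293,415)),
(T,(.0525,.015,.115),u(284,118)),(T,(.0525,-.015,.115),u(347,137)),
(T,(-.065+.0,.0,.0),u(240,410)),(T,(-.033,.0,.095),u(287,307)),(T,(.033,.0,.095),u(305,183)),]
st=fit(obs2,[.6,-.15,-.2])
E
python3 - <<'E'
from fit import *
im=cv2.resize(T["frame"][180:280,140:240,::-1],None,fx=6,fy=6,interpolation=cv2.INTER_CUBIC)
im=cv2.convertScaleAbs(im,alpha=1.8,beta=-150)
for y in(.045,0,-.045):
    for x in(.04,.0525,.065,-.04,-.0525,-.065):
        for dy in(-.006,.006):
            q=proj(T,w(cab,(x,y+dy,.095)))[0]; q=((q-[140,180])*6).astype(int); cv2.circle(im,tuple(map(int,q)),2,(0,0,255),-1)
cv2.imwrite("pics/t_cab2.png",im)
im=cv2.resize(S["frame"][230:330,235:345,::-1],None,fx=7,fy=6,interpolation=cv2.INTER_CUBIC)
for y in(.045,0,-.045):
    for x in(.04,.0525,.065,-.04,-.0525,-.065):
            q=proj(S,w(cab,(x,y,.095)))[0]; q=((q-[235,230])*[7,6]).astype(int); cv2.circle(im,tuple(map(int,q)),2,(0,0,255),-1)
cv2.imwrite("pics/s_cab2.png",im)
E
```

```text
[ 0.48696524  0.34374874 -0.26413412] [[0.3, 0.9], [0.0, 1.0], [-0.0, -0.6], [-1.0, -0.5], [-0.0, -0.5], [0.6, -0.2], [0.6, 1.4], [0.2, 0.8], [-0.1, -0.4], [-0.6, -1.8]]
[ 0.65958071 -0.19240838 -0.23342985] [[0.3, -0.2], [0.6, 0.3], [0.5, 1.0], [0.0, -0.3], [-0.3, 0.5], [-0.7, -0.4], [-0.3, -0.6]]
```

View pics/t_cab2.png

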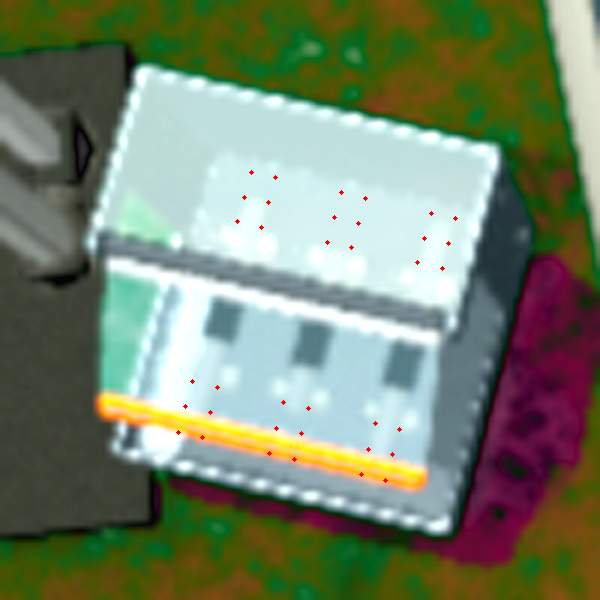

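View pics/s_cab2.png

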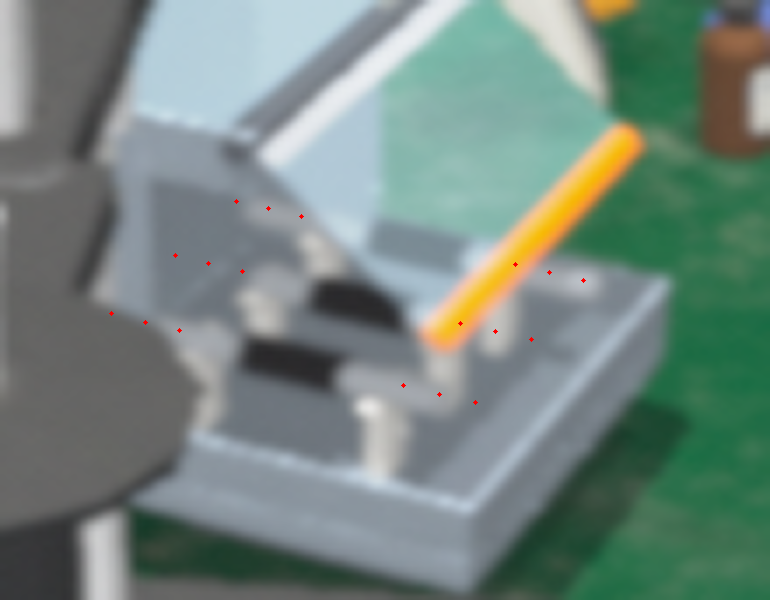

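```bash
python3 - <<'E'
from fit import *
def mk(c,x0,y0,x1,y1,s,name,lo,hi,pts):
    a=c["frame"][y0:y1,x0:x1,::-1].astype(float)
    a=np.clip((a-lo)/(hi-lo)*255,0,255).astype(np.uint8)
    im=cv2.resize(a,None,fx=s,fy=s,interpolation=cv2.INTER_LANCZOS4)
    for p in pts:
        q=(proj(c,p)[0]+.5-[x0,y0])*s; cv2.circle(im,tuple(map(int,q)),2,(0,0,255),-1)
    cv2.imwrite("pics/"+name,im); print(im.shape)
pts=[w(cab,(x,y,.101)) for y in(.045,0,-.045) for x in(-.018,-.04,-.0525,-.065,.018,.04,.0525,.065)]
mk(T,160,195,225,262,9,"z1.png",100,240,pts)
mk(S,255,255,330,305,10,"z2.png",80,230,[w(cab,(x,y,.095)) for y in(.045,0,-.045) for x in(-.018,-.04,-.0525,-.065,.018,.04,.0525,.065)])
E
```

```text
[ 0.48696524  0.34374874 -0.26413412] [[0.3, 0.9], [0.0, 1.0], [-0.0, -0.6], [-1.0, -0.5], [-0.0, -0.5], [0.6, -0.2], [0.6, 1.4], [0.2, 0.8], [-0.1, -0.4], [-0.6, -1.8]]
[ 0.65958071 -0.19240838 -0.23342985] [[0.3, -0.2], [0.6, 0.3], [0.5, 1.0], [0.0, -0.3], [-0.3, 0.5], [-0.7, -0.4], [-0.3, -0.6]]
(603, 585, 3)
(500, 750, 3)
```

View pics/z1.png

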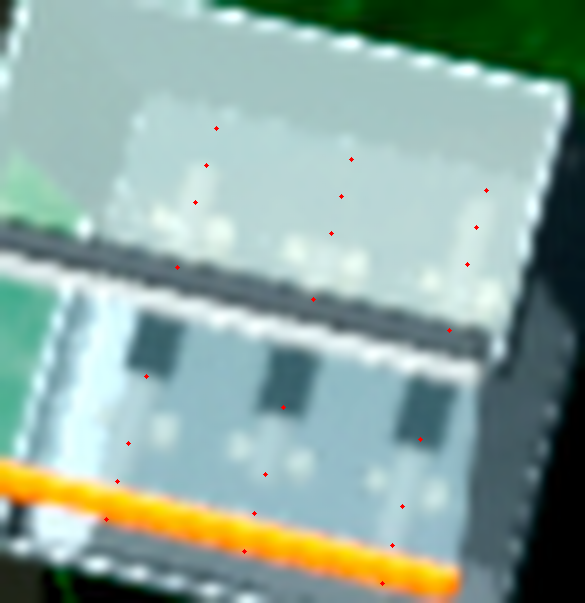

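View pics/z2.png

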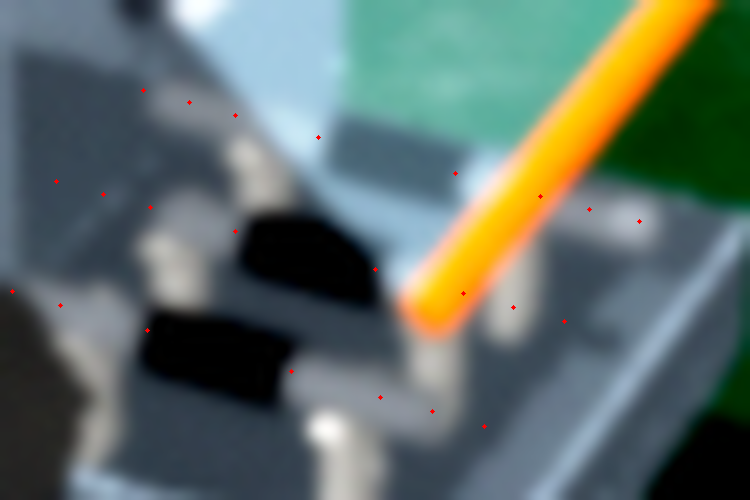

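```bash
cat >> h.py <<'E'
CAB=np.array([.4870,.3437,-.2641]); ST=np.array([.6596,-.1924,-.2334])
def loc(F,L):
    c,s=np.cos(F[2]),np.sin(F[2]); return np.array([F[0]+c*L[0]-s*L[1],F[1]+s*L[0]+c*L[1],L[2]])
def ori(yaw,th):
    cx=np.array([np.cos(yaw),np.sin(yaw),0]);up=np.array([0,0,1.])
    z=np.sin(th)*cx-np.cos(th)*up; x=-(np.cos(th)*cx+np.sin(th)*up); y=np.cross(z,x)
    return R.from_matrix(np.c_[x,y,z])
def tcp(F,L,th,b=0,g=.019):   # TCP for grasp point at local L, backed off b
    r=ori(F[2],th); return loc(F,L)+r.apply([0,0,g-b]), r
def rel(p,r,s=None):
    s=s or get_state(); q=R.from_quat(s["tcp_rot"])
    return np.round((q.inv()*r).as_rotvec(),4), np.round(q.inv().apply(np.asarray(p)-s["eef_pos"]),4)
E
python3 - <<'E'
from h import *
import pickle
C=pickle.load(open("c0.pkl","rb"))
s=get_state()
print("bottle",atz(C["top"],[[298,268]],.08), atz(C["side"],[[341,254]],.0))
print("press front",atz(C["top"],[[250,250],[310,240],[232,160],[290,130]],.38))
print("plate",atz(C["top"],[[135,190],[135,213]],.3))
th=np.radians(40)
for b in(.17,.12,0):
    p,r=tcp(CAB,(0,.045,.095),th,b); print(b,p,rel(p,r,s))
print(tcp(ST,(-.006,0,.101),th))
for n in C:
    im=C[n]["frame"][:,:,::-1].copy()
    for b,col in((.17,(0,0,255)),(0,(255,0,255))):
        p,r=tcp(CAB,(0,.045,.095),th,b)
        def seg(d0,d1,hx,hy):
            pts=[p+r.apply([sx*hx,sy*hy,-d]) for d in(d0,d1) for sx in(-1,1) for sy in(-1,1)]
            h=cv2.convexHull(proj(C[n],np.array(pts)).astype(np.int32)); cv2.polylines(im,[h],True,col,1)
        seg(0,.073,.011,.031); seg(.073,.25,.038,.0425)
    cv2.imwrite(f"pics/plan_{n}.png",im)
E
```

```text
bottle [[0.38015256 0.04549884 0.08      ]] [[0.37642258 0.04558894 0.        ]]
press front [[0.3953843  0.16697609 0.38      ]
 [0.41323829 0.0300446  0.38      ]
 [0.61054433 0.20418197 0.38      ]
 [0.68099524 0.06411049 0.38      ]]
plate [[0.56771953 0.45436169 0.3       ]
 [0.50882453 0.45271944 0.3       ]]
0.17 [0.40505121 0.41247659 0.21067271] (array([-0.8504, -0.3029, -2.3354]), array([ 0.5373, -0.8878, -0.002 ]))
0.12 [0.43607625 0.40408691 0.17237049] (array([-0.8504, -0.3029, -2.3354]), array([ 0.5622, -0.8675,  0.0362]))
0 [0.51053634 0.38395167 0.08044516] (array([-0.8504, -0.3029, -2.3354]), array([ 0.6222, -0.8188,  0.1281]))
(array([ 0.6656445 , -0.19383698,  0.08644516]), Rotation.from_matrix(array([[-7.45273642e-01,  2.31286665e-01,  6.25358838e-01],
                            [ 1.77175865e-01,  9.72885645e-01, -1.48668203e-01],
                            [-6.42787610e-01, -1.38777878e-17, -7.66044443e-01]])))
```

View pics/plan_side.png

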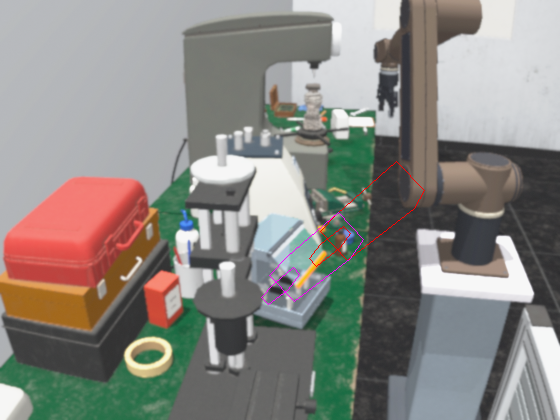

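View pics/plan_top.png

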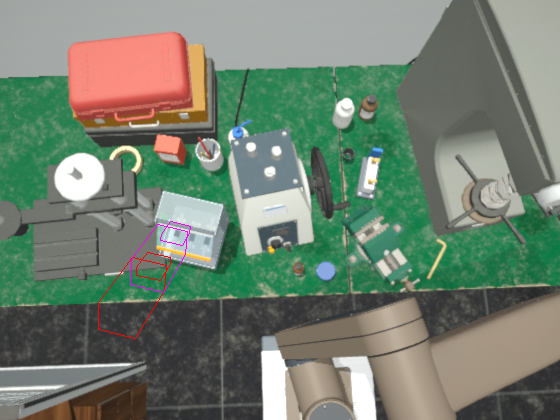

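```bash
cat > way.py <<'E'
from h import *
from scipy.spatial.transform import Slerp
s=get_state(); th=np.radians(40)
p,r=tcp(CAB,(0,.045,.095),th,.17)
sl=Slerp([0,1],R.concatenate([R.from_quat(s["tcp_rot"]),r]))
for P,f in(([.36,-.36,.45],.35),([.42,-.05,.52],.7)):
    print(rel(P,sl(f),s))
E
python3 way.py
```

```text
(array([-0.2976, -0.106 , -0.8174]), array([ 0.1834, -0.2   , -0.2424]))
(array([-0.5953, -0.212 , -1.6348]), array([ 0.3638, -0.4593, -0.312 ]))
```

arm_command:
  steps:
    - [[-0.1,-0.035,-0.27],[0.04,-0.04,-0.16],-0.25]
    - [[-0.2,-0.07,-0.54],[0.11,-0.12,-0.22],-0.25]
    - [[-0.3,-0.106,-0.817],[0.183,-0.2,-0.242],-0.25]
    - [[-0.3,-0.106,-0.817],[0.183,-0.2,-0.242],-0.25]
    - [[-0.3,-0.106,-0.817],[0.183,-0.2,-0.242],-0.25]
    - [[-0.3,-0.106,-0.817],[0.183,-0.2,-0.242],-0.25]
    - [[-0.3,-0.106,-0.817],[0.183,-0.2,-0.242],-0.25]
    - [[-0.3,-0.106,-0.817],[0.183,-0.2,-0.242],-0.25]

```text
time: 1.2
eef_pos: [0.3595, -0.3601, 0.4488]
tcp_rot: [0.804, 0.575, -0.02, 0.152]
contact_force: [-0.4, 0.1, -0.9]
opening: 0.372
```

```bash
cat > wp.py <<'E'
import sys
from h import *
from scipy.spatial.transform import Slerp
s=get_state(); th=np.radians(40)
print(np.round(s["time"],2),np.round(s["eef_pos"],4),np.round(s["qpos"],2),"f",np.round(s["contact_force"],1),"op",round(s["opening"],3))
E
cat > n1.py <<'E'
from wp import *
p,r=tcp(CAB,(0,.045,.095),th,.17)
sl=Slerp([0,1],R.concatenate([R.from_quat(s["tcp_rot"]),r]))
for P,f in(([.42,-.05,.52],.4),([.40,.25,.50],.8),(p+[-.05,0,.1],1),(p,1)): print(rel(P,sl(f),s))
E
python3 n1.py
```

```text
1.2 [ 0.3595 -0.3601  0.4488] [-0.97 -0.35  1.79 -0.04  1.39 -0.64] f [-0.4  0.1 -0.9] op 0.372
(array([-0.2209, -0.0782, -0.6071]), array([ 0.2904, -0.0191, -0.142 ]))
(array([-0.4418, -0.1565, -1.2142]), array([ 0.5631, -0.1303, -0.2058]))
(array([-0.5522, -0.1956, -1.5178]), array([ 0.7361, -0.2616, -0.0751]))
(array([-0.5522, -0.1956, -1.5178]), array([ 0.7737, -0.2372,  0.0274]))
```

arm_command:
  steps:
    - [[-0.05,-0.02,-0.14],[0.055,-0.004,-0.03],-0.25]
    - [[-0.1,-0.035,-0.27],[0.11,-0.008,-0.06],-0.25]
    - [[-0.145,-0.05,-0.4],[0.17,-0.012,-0.09],-0.25]
    - [[-0.18,-0.065,-0.5],[0.225,-0.016,-0.115],-0.25]
    - [[-0.22,-0.078,-0.607],[0.28,-0.02,-0.142],-0.25]
    - [[-0.27,-0.095,-0.73],[0.335,-0.04,-0.155],-0.25]
    - [[-0.31,-0.11,-0.85],[0.39,-0.06,-0.165],-0.25]
    - [[-0.355,-0.125,-0.97],[0.445,-0.085,-0.18],-0.25]
    - [[-0.4,-0.14,-1.1],[0.5,-0.105,-0.19],-0.25]
    - [[-0.44,-0.156,-1.21],[0.56,-0.13,-0.205],-0.25]
    - [[-0.44,-0.156,-1.21],[0.56,-0.13,-0.205],-0.25]
    - [[-0.44,-0.156,-1.21],[0.56,-0.13,-0.205],-0.25]

```text
time: 2.7
eef_pos: [0.4, 0.2465, 0.4979]
tcp_rot: [0.285, 0.904, -0.044, 0.315]
contact_force: [-0.4, -0.0, -1.1]
opening: 0.379
```

```bash
python3 n1.py
```

```text
2.7 [0.4    0.2465 0.4979] [ 0.65 -0.41  1.83 -0.57  1.42 -0.31] f [-0.4 -0.  -1.1] op 0.379
(array([-0.0464, -0.0165, -0.1225]), array([-0.1703, -0.2343,  0.07  ]))
(array([-0.0928, -0.0331, -0.2451]), array([ 0.0005,  0.0031, -0.0026]))
(array([-0.116 , -0.0413, -0.3063]), array([0.2209, 0.0954, 0.0819]))
(array([-0.116 , -0.0413, -0.3063]), array([0.2484, 0.1125, 0.1889]))
```

arm_command:
  steps:
    - [[-0.03,-0.01,-0.07],[0.045,0.02,0.016],-0.25]
    - [[-0.06,-0.02,-0.15],[0.09,0.04,0.033],-0.25]
    - [[-0.085,-0.03,-0.23],[0.135,0.06,0.05],-0.25]
    - [[-0.116,-0.041,-0.306],[0.18,0.078,0.066],-0.25]
    - [[-0.116,-0.041,-0.306],[0.221,0.095,0.082],-0.25]
    - [[-0.116,-0.041,-0.306],[0.23,0.102,0.12],-0.25]
    - [[-0.116,-0.041,-0.306],[0.24,0.108,0.16],-0.25]
    - [[-0.116,-0.041,-0.306],[0.248,0.112,0.189],-0.25]
    - [[-0.116,-0.041,-0.306],[0.248,0.112,0.189],-0.25]
    - [[-0.116,-0.041,-0.306],[0.248,0.112,0.189],-0.25]

```text
time: 3.95
eef_pos: [0.4064, 0.4111, 0.2123]
tcp_rot: [0.125, 0.931, -0.045, 0.339]
contact_force: [1.2, -0.3, 1.1]
opening: 0.371
```

```bash
cat > n2.py <<'E'
from wp import *
for b in(.17,.12,.034,0): print(b,rel(*tcp(CAB,(0,.045,.095),th,b),s))
a=read_camera("side"),read_camera("top")
n=sys.argv[1]
crop(a[0],230,190,370,330,5,f"s{n}.png"); crop(a[1],110,180,250,330,4,f"t{n}.png")
import pickle; pickle.dump({"side":a[0],"top":a[1]},open("cl.pkl","wb"))
E
python3 n2.py pre
```

```text
3.95 [0.4064 0.4111 0.2123] [ 0.89 -0.01  2.02 -0.79  0.98 -0.  ] f [ 1.2 -0.3  1.1] op 0.371
0.17 (array([-0.0003,  0.0008, -0.0032]), array([0.0024, 0.001 , 0.0002]))
0.12 (array([-0.0003,  0.0008, -0.0032]), array([0.0024, 0.001 , 0.0502]))
0.034 (array([-0.0003,  0.0008, -0.0032]), array([0.0025, 0.001 , 0.1362]))
0 (array([-0.0003,  0.0008, -0.0032]), array([0.0025, 0.001 , 0.1702]))
```

View pics/spre.png

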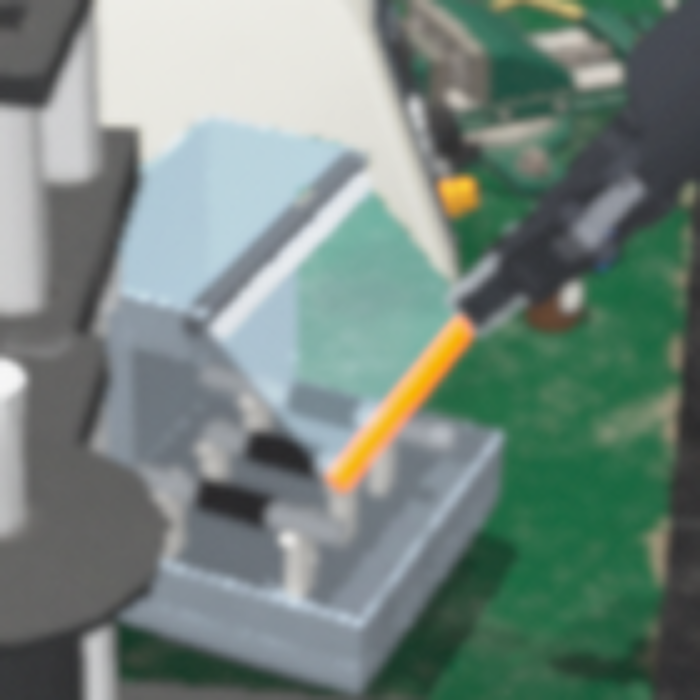

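View pics/tpre.png

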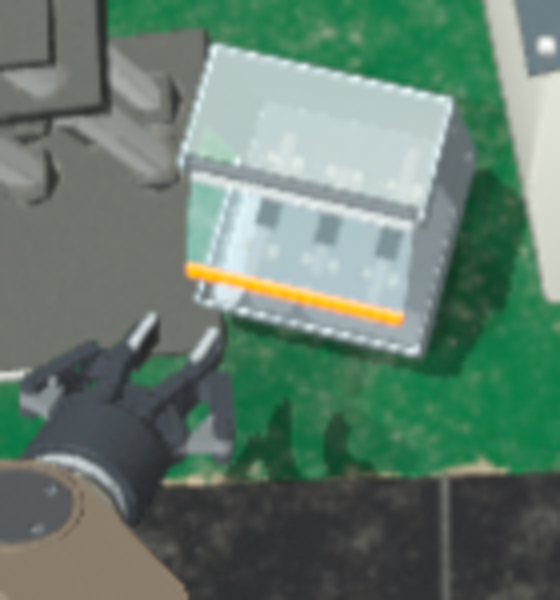

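arm_command:
  steps:
    - [[0,0,-0.003],[0.0025,0.001,0.02],-0.25]
    - [[0,0,-0.003],[0.0025,0.001,0.04],-0.25]
    - [[0,0,-0.003],[0.0025,0.001,0.055],-0.25]
    - [[0,0,-0.003],[0.0025,0.001,0.07],-0.25]
    - [[0,0,-0.003],[0.0025,0.001,0.085],-0.25]
    - [[0,0,-0.003],[0.0025,0.001,0.1],-0.25]
    - [[0,0,-0.003],[0.0025,0.001,0.115],-0.25]
    - [[0,0,-0.003],[0.0025,0.001,0.125],-0.25]
    - [[0,0,-0.003],[0.0025,0.001,0.125],-0.25]

```text
time: 5.18
eef_pos: [0.482, 0.3925, 0.1148]
tcp_rot: [0.124, 0.932, -0.044, 0.339]
contact_force: [-1.6, 1.4, 0.5]
opening: 0.375
```

```bash
python3 n2.py in1
```

```text
5.18 [0.482  0.3925 0.1148] [ 0.76  0.18  2.02 -0.91  0.77  0.08] f [-1.6  1.4  0.5] op 0.375
0.17 (array([ 0.0013, -0.0001, -0.0002]), array([-0.0007, -0.0007, -0.1245]))
0.12 (array([ 0.0013, -0.0001, -0.0002]), array([-0.0008, -0.0007, -0.0745]))
0.034 (array([ 0.0013, -0.0001, -0.0002]), array([-0.0008, -0.0008,  0.0115]))
0 (array([ 0.0013, -0.0001, -0.0002]), array([-0.0008, -0.0009,  0.0455]))
```

View pics/sin1.png

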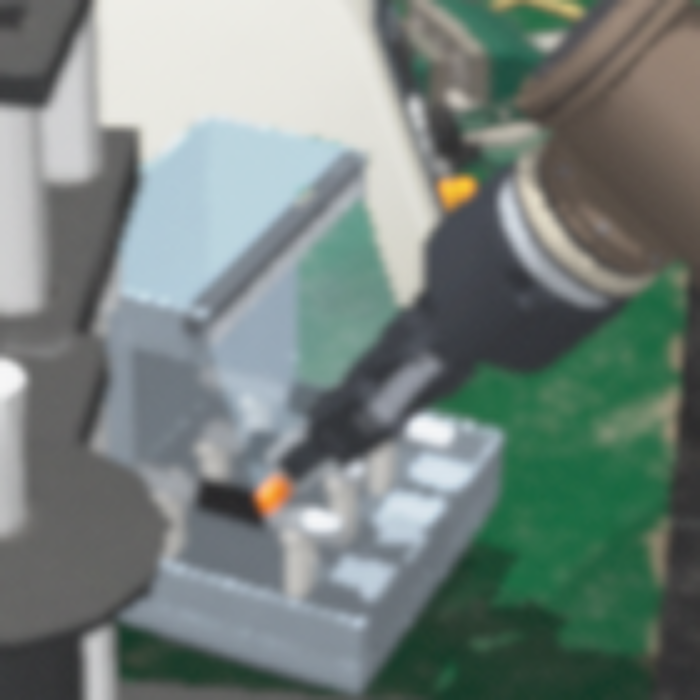

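View pics/tin1.png

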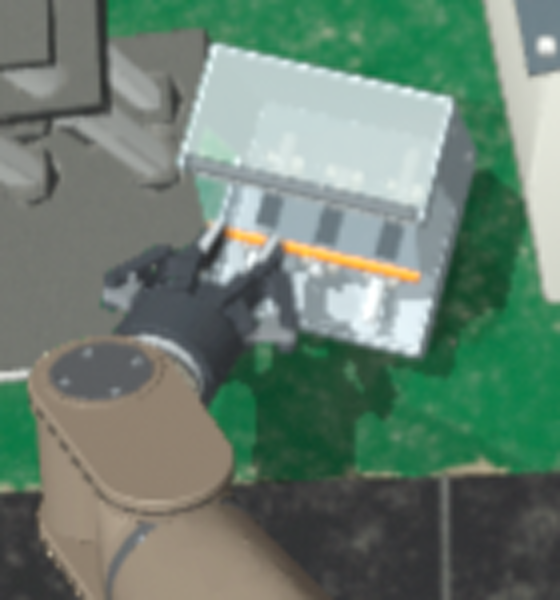

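```bash
python3 - <<'E'
from h import *
import pickle
c=pickle.load(open("cl.pkl","rb")); s=get_state(); q=R.from_quat(s["tcp_rot"])
for n,(x0,y0,x1,y1,k) in {"top":(140,200,230,280,8),"side":(260,230,340,310,8)}.items():
    c_=c[n]; im=cv2.resize(c_["frame"][y0:y1,x0:x1,::-1],None,fx=k,fy=k,interpolation=cv2.INTER_CUBIC)
    def dot(P,col):
        u=(proj(c_,P)[0]+.5-[x0,y0])*k; cv2.circle(im,tuple(map(int,u)),3,col,-1)
    for y in(-.031,-.016,0,.016,.031): dot(s["eef_pos"]+q.apply([0,y,0]),(255,0,255)); dot(s["eef_pos"]+q.apply([0,y,-.03]),(0,0,255))
    for x in np.linspace(-.0525,.0525,8): dot(loc(CAB,(x,.045,.095)),(0,255,255))
    cv2.imwrite(f"pics/chk_{n}.png",im)
E
```

```text
(no output)
```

View pics/chk_top.png

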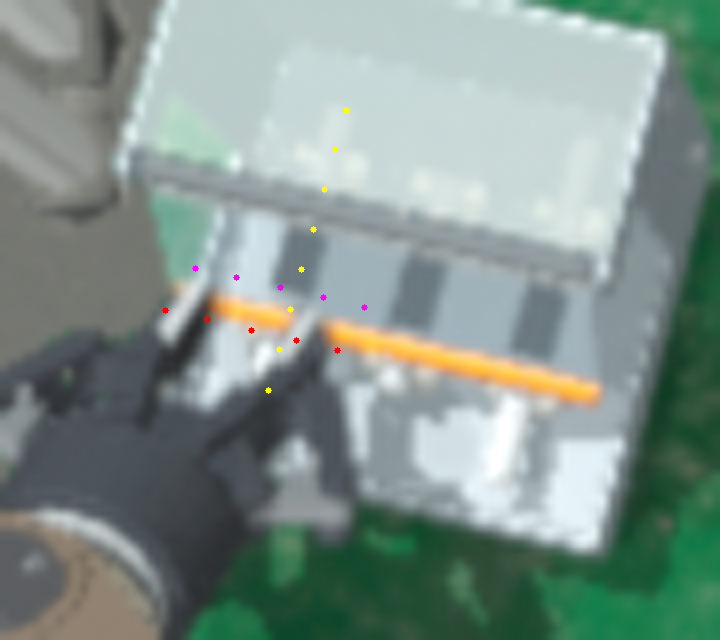

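View pics/chk_side.png

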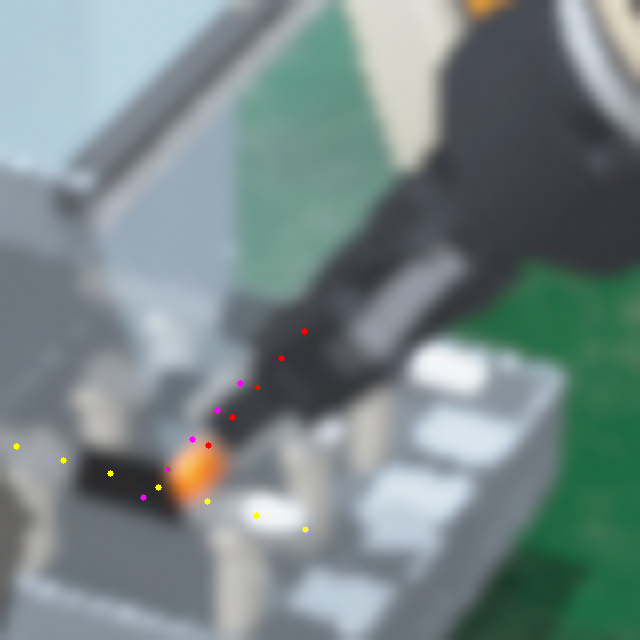

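```bash
cat >> h.py <<'E'
def tri(ct,ut,cs,us):
    a,b=ray(ct,ut)[0],ray(cs,us)[0]; A=np.c_[a,-b]; k=np.linalg.lstsq(A,cs["position"]-ct["position"],rcond=None)[0]
    P,Q=ct["position"]+a*k[0],cs["position"]+b*k[1]; return (P+Q)/2,np.linalg.norm(P-Q)
def inv(F,P):
    c,s=np.cos(F[2]),np.sin(F[2]); d=P[:2]-F[:2]; return np.array([c*d[0]+s*d[1],-s*d[0]+c*d[1],P[2]])
E
python3 - <<'E'
from h import *
import pickle
c=pickle.load(open("cl.pkl","rb")); s=get_state(); q=R.from_quat(s["tcp_rot"])
p,e=tri(c["top"],(162.5,236.0),c["side"],(284.5,288.4)); print(inv(CAB,p),e)
print("tcp",inv(CAB,s["eef_pos"]))
# edge curve: angle -> proj left end
for a in(-.3,-.2,-.1,0,.1):
    L=(.095*np.sin(a),.077,.208-.095*np.cos(a)); P=loc(CAB,L); print(a,np.round(L,3),(proj(c["top"],P)[0]+.5-[140,200])*8,(proj(c["side"],P)[0]+.5-[260,230])*8)
E
```

```text
[-0.03113488  0.07448335  0.1271517 ] 0.005241548449782816
tcp [-0.01815956  0.04584974  0.11506254]
-0.3 [-0.028  0.077  0.117] [186.4947271  294.09869379] [175.86202662 501.1465118 ]
-0.2 [-0.019  0.077  0.115] [195.15697297 270.21955309] [145.11346931 499.47826916]
-0.1 [-0.009  0.077  0.113] [203.32518699 245.51754341] [113.99677252 494.81805087]
0 [0.    0.077 0.113] [210.93744605 220.19717566] [ 82.79348966 487.24042647]
0.1 [0.009 0.077 0.113] [217.93602209 194.46391725] [ 51.77971368 476.84119042]
```

```bash
python3 - <<'E'
from h import *
import pickle
c=pickle.load(open("cl.pkl","rb")); s=get_state(); q=R.from_quat(s["tcp_rot"])
def enh(c_,x0,y0,x1,y1,k,n):
    a=c_["frame"][y0:y1,x0:x1,::-1].astype(float); a=255*(np.clip(a/255,0,1)**.5)
    cv2.imwrite("pics/"+n,cv2.resize(a.astype(np.uint8),None,fx=k,fy=k,interpolation=cv2.INTER_CUBIC))
enh(c["side"],270,265,315,305,15,"e_s.png"); enh(c["top"],150,225,200,265,14,"e_t.png")
E
```

```text
(no output)
```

View pics/e_s.png

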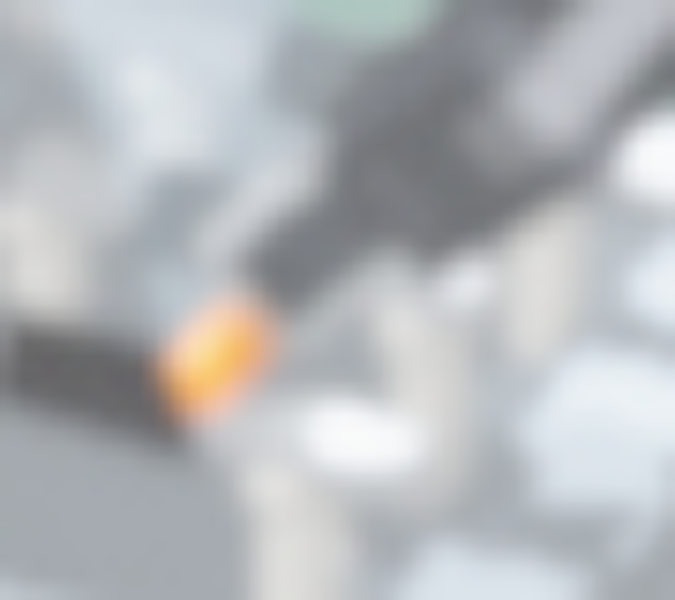

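View pics/e_t.png

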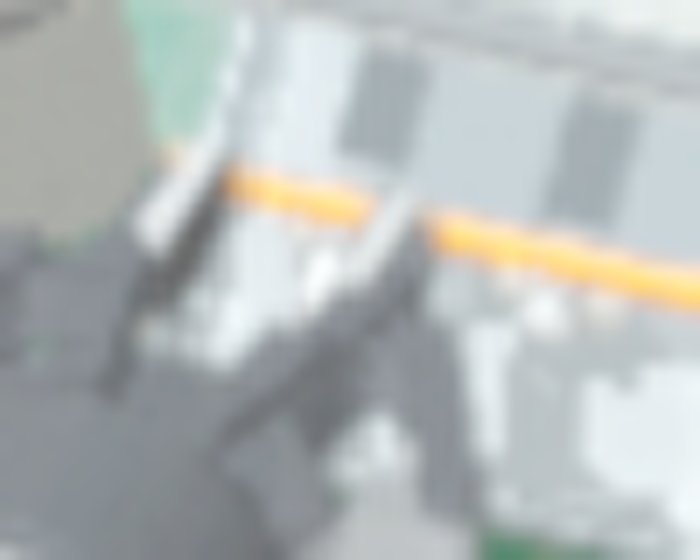

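```bash
python3 - <<'E'
from h import *
import pickle
c=pickle.load(open("cl.pkl","rb")); s=get_state(); q=R.from_quat(s["tcp_rot"])
for a,b in(((164.6,236.8),(287.9,284)),((178.9,239.6),(284,280.7))):
    p,e=tri(c["top"],a,c["side"],b); print(inv(CAB,p),e,"tool",q.inv().apply(p-s["eef_pos"]))
E
```

```text
[-0.03382991  0.06583648  0.13435832] 0.007448380234696422 tool [-0.00038562  0.02002464 -0.02482382]
[-0.02032914  0.03280324  0.11590276] 0.013672788071593875 tool [ 0.00111853 -0.01304372 -0.00205775]
```

arm_command:
  steps:
    - [[0,0,0],[-0.001,-0.002,0.012],-0.25]
    - [[0,0,0],[-0.001,-0.002,0.024],-0.25]
    - [[0,0,0],[-0.001,-0.002,0.034],-0.25]
    - [[0,0,0],[-0.001,-0.002,0.044],-0.25]
    - [[0,0,0],[-0.001,-0.002,0.046],-0.25]
    - [[0,0,0],[-0.001,-0.002,0.046],-0.25]

```text
time: 6.02
eef_pos: [0.5092, 0.3821, 0.0787]
tcp_rot: [0.124, 0.932, -0.045, 0.338]
contact_force: [-1.8, -0.1, -3.6]
opening: 0.377
```

```bash
python3 n2.py in2; python3 - <<'E'
from h import *
import pickle
c=pickle.load(open("cl.pkl","rb"))
def enh(c_,x0,y0,x1,y1,k,n):
    a=c_["frame"][y0:y1,x0:x1,::-1].astype(float); a=255*(np.clip(a/255,0,1)**.6)
    cv2.imwrite("pics/"+n,cv2.resize(a.astype(np.uint8),None,fx=k,fy=k,interpolation=cv2.INTER_CUBIC))
enh(c["side"],255,235,325,305,8,"e_s2.png"); enh(c["top"],140,205,220,275,8,"e_t2.png")
E
```

```text
6.02 [0.5092 0.3821 0.0787] [ 0.71  0.25  2.01 -0.97  0.7   0.12] f [-1.8 -0.1 -3.6] op 0.377
0.17 (array([-0.0005, -0.0027, -0.    ]), array([-0.0012,  0.002 , -0.1708]))
0.12 (array([-0.0005, -0.0027, -0.    ]), array([-0.0014,  0.0021, -0.1209]))
0.034 (array([-0.0005, -0.0027, -0.    ]), array([-0.0016,  0.0021, -0.0349]))
0 (array([-0.0005, -0.0027, -0.    ]), array([-0.0017,  0.0021, -0.0009]))
```

View pics/e_s2.png

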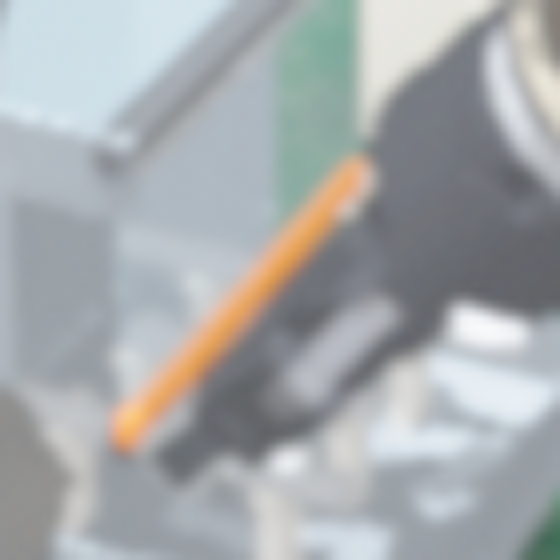

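View pics/e_t2.png

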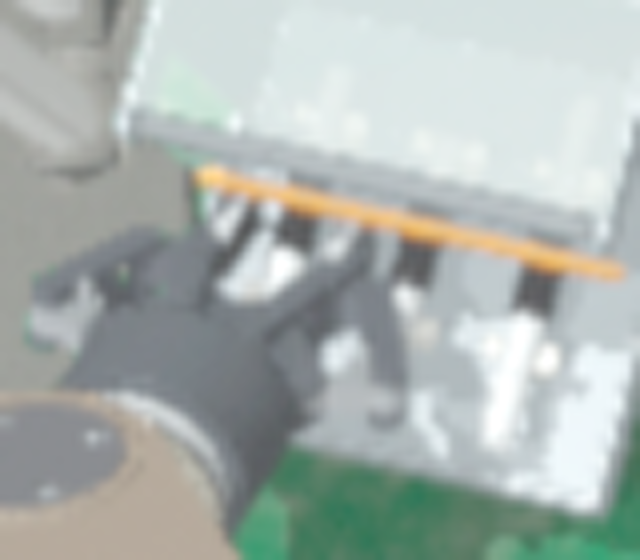

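arm_command:
  steps:
    - [[0,0,0],[0,0,0],-0.6]
    - [[0,0,0],[0,0,0],-1]
    - [[0,0,0],[0,0,0],-1]
    - [[0,0,0],[0,0,0],-1]
    - [[0,0,0],[0,0,0],-1]
    - [[0,0,0],[0,0,0],-1]
  force: 70

```text
time: 6.88
eef_pos: [0.5097, 0.385, 0.0801]
tcp_rot: [0.123, 0.932, -0.042, 0.339]
contact_force: [-1.6, 5.3, -2.6]
opening: 0.145
```

```bash
cat > enh.py <<'E'
from h import *
import sys,pickle
n=sys.argv[1]; c={k:read_camera(k) for k in("side","top")}; pickle.dump(c,open("cl.pkl","wb"))
def enh(c_,x0,y0,x1,y1,k,n):
    a=c_["frame"][y0:y1,x0:x1,::-1].astype(float); a=255*(np.clip(a/255,0,1)**.6)
    cv2.imwrite("pics/"+n,cv2.resize(a.astype(np.uint8),None,fx=k,fy=k,interpolation=cv2.INTER_CUBIC))
a=list(map(int,sys.argv[2:])) or [255,235,325,305,140,205,220,275]
enh(c["side"],*a[:4],8,f"es{n}.png"); enh(c["top"],*a[4:],8,f"et{n}.png")
E
python3 wp.py; python3 enh.py g; python3 -c "
from wp import *
print(inv(CAB,s['eef_pos']))"
```

```text
6.88 [0.5097 0.385  0.0801] [ 0.71  0.25  2.01 -0.97  0.69  0.12] f [-1.6  5.3 -2.6] op 0.145
6.98 [0.5097 0.385  0.0801] [ 0.71  0.25  2.01 -0.97  0.69  0.12] f [-1.   5.2 -2.4] op 0.145
[0.01114797 0.04584748 0.08012854]
```

View pics/etg.png

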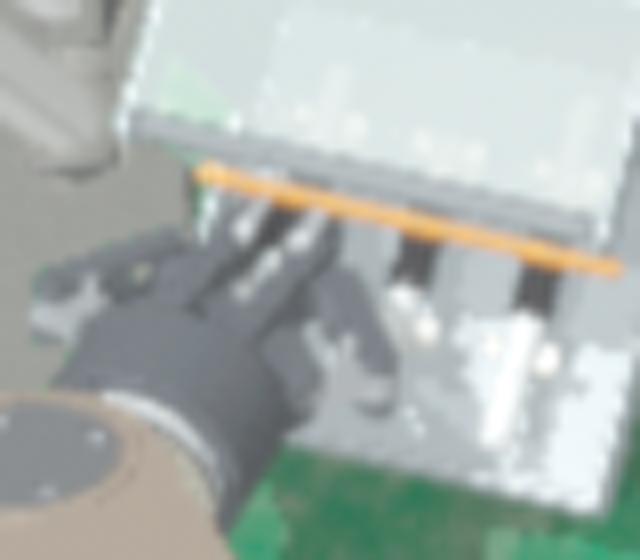

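arm_command:
  steps:
    - [[0,0,0],[-0.002,0,-0.0025],-1]
    - [[0,0,0],[-0.004,0,-0.005],-1]
    - [[0,0,0],[-0.006,0,-0.007],-1]
    - [[0,0,0],[-0.0077,0,-0.0092],-1]
    - [[0,0,0],[-0.0077,0,-0.0092],-1]

```text
time: 7.6
eef_pos: [0.5094, 0.3843, 0.0916]
tcp_rot: [0.123, 0.932, -0.042, 0.338]
contact_force: [-1.5, -0.6, -9.9]
opening: 0.139
```

```bash
python3 wp.py; python3 enh.py l
```

```text
7.6 [0.5094 0.3843 0.0916] [ 0.71  0.23  2.01 -0.95  0.71  0.09] f [-1.5 -0.6 -9.9] op 0.139
```

View pics/esl.png

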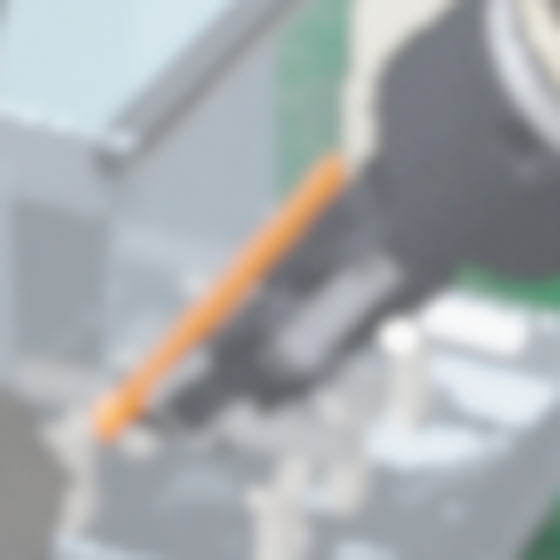

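View pics/etl.png

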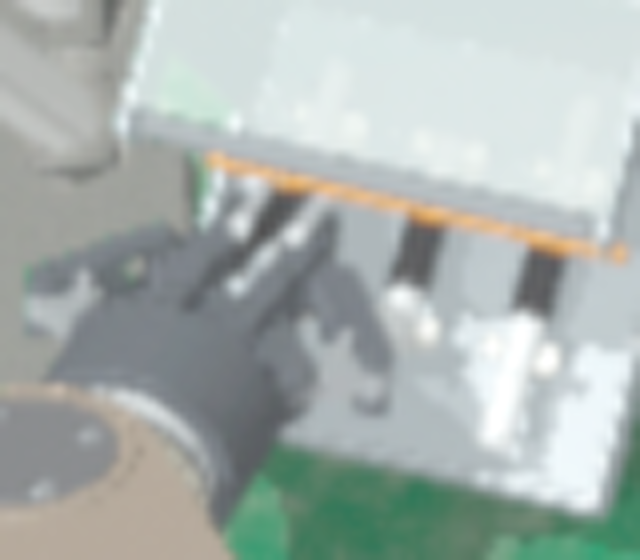

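```bash
python3 - <<'E'
from h import *
import pickle
c=pickle.load(open("cl.pkl","rb"))["side"]
x0,y0,x1,y1,k=265,250,320,310,11
im=cv2.resize(c["frame"][y0:y1,x0:x1,::-1],None,fx=k,fy=k,interpolation=cv2.INTER_CUBIC)
im=(255*(im/255.)**.7).astype(np.uint8)
for z,col in((.095,(0,0,255)),(.107,(0,255,0))):
    for x in(-.0525,-.018,.018,.0525):
        u=(proj(c,loc(CAB,(x,.045,z)))[0]+.5-[x0,y0])*k; cv2.circle(im,tuple(map(int,u)),3,col,-1)
cv2.imwrite("pics/ov.png",im)
E
```

```text
(no output)
```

View pics/ov.png

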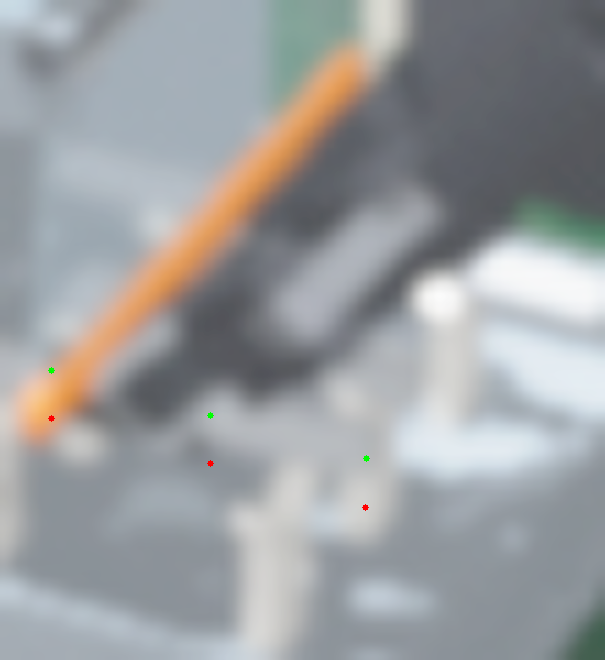

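arm_command:
  steps:
    - [[0,0,0],[0.0055,0,-0.0047],-1]
    - [[0,0,0],[0.011,0,-0.0094],-1]
    - [[0,0,0],[0.0169,0,-0.0141],-1]
    - [[0,0,0],[0.0169,0,-0.0141],-1]
    - [[0,0,0],[0.014,0,-0.0175],-1]
    - [[0,0,0],[0.011,0,-0.021],-1]
    - [[0,0,0],[0.008,0,-0.0245],-1]
    - [[0,0,0],[0.0053,0,-0.028],-1]
    - [[0,0,0],[0.0053,0,-0.028],-1]

```text
time: 8.82
eef_pos: [0.4906, 0.3913, 0.1141]
tcp_rot: [0.123, 0.931, -0.041, 0.341]
contact_force: [-2.1, 0.6, 2.6]
opening: 0.001
```

```bash
python3 wp.py; python3 enh.py m
```

```text
8.82 [0.4906 0.3913 0.1141] [ 0.75  0.18  2.02 -0.92  0.75  0.08] f [-2.1  0.6  2.6] op 0.001
```

View pics/esm.png

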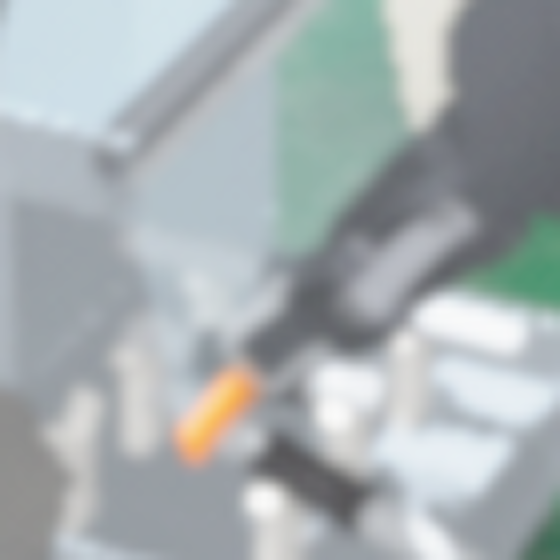

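View pics/etm.png

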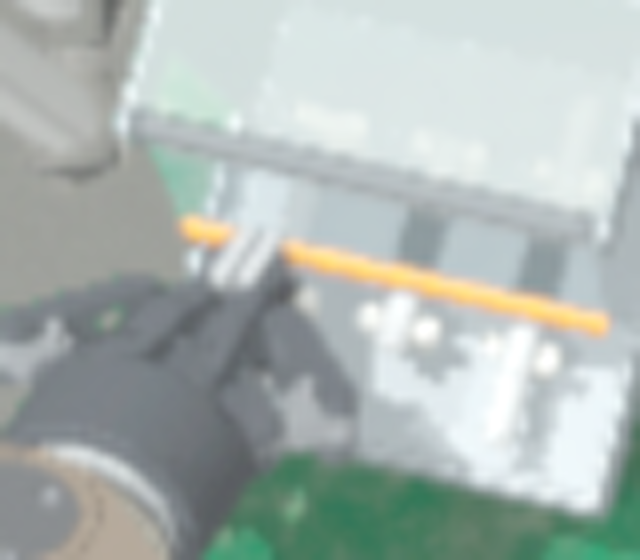

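```bash
python3 - <<'E'
from h import *
import pickle
c=pickle.load(open("cl.pkl","rb")); s=get_state(); q=R.from_quat(s["tcp_rot"])
p,e=tri(c["top"],(172.5,234.8),c["side"],(286.2,279.4)); print(p,e,q.inv().apply(p-s["eef_pos"]))
for n,(x0,y0,x1,y1,k) in {"top":(145,215,225,275,9),"side":(265,250,335,320,9)}.items():
    c_=c[n]; im=cv2.resize(c_["frame"][y0:y1,x0:x1,::-1],None,fx=k,fy=k,interpolation=cv2.INTER_CUBIC)
    im=(255*(im/255.)**.7).astype(np.uint8)
    for d in(0,.01,.02,.03,.04):
        u=(proj(c_,s["eef_pos"]+q.apply([0,0,-d]))[0]+.5-[x0,y0])*k; cv2.circle(im,tuple(map(int,u)),3,(255,0,255),-1)
    cv2.imwrite(f"pics/k_{n}.png",im)
E
```

```text
[0.47801164 0.39486478 0.13107567] 0.0053933886186559995 [-0.00169271  0.00054847 -0.0218506 ]
```

View pics/k_top.png

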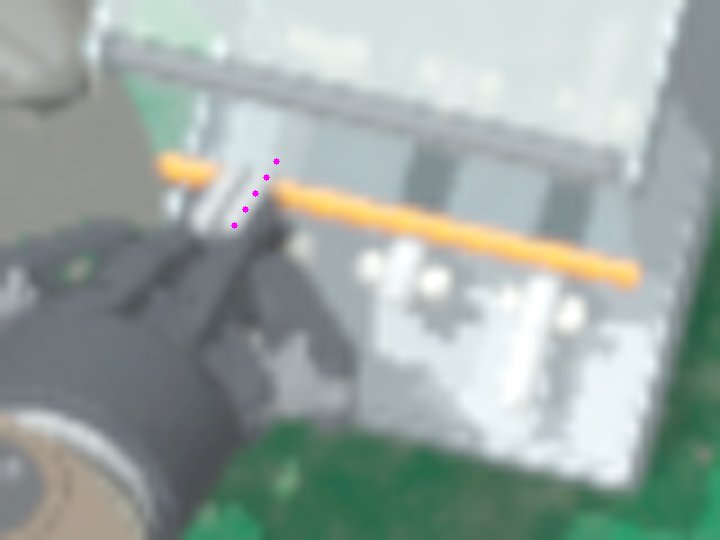

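View pics/k_side.png

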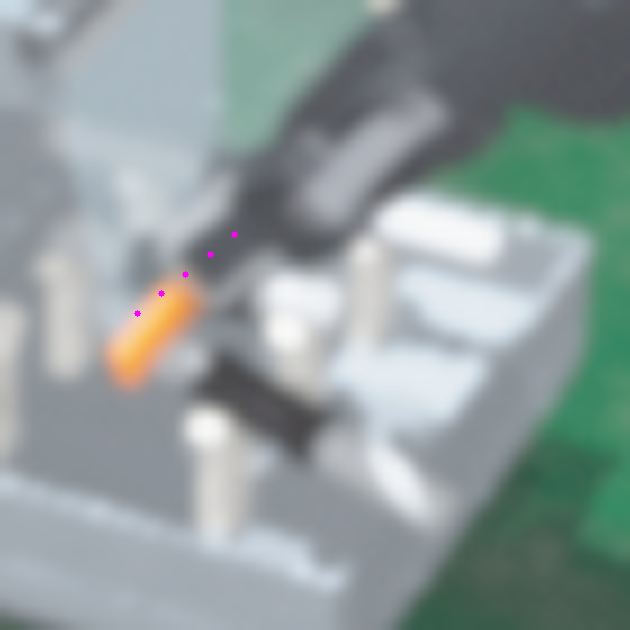

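arm_command:
  steps:
    - [[0,0,0],[0,0,-0.03],-1]
    - [[0,0,0],[0,0,-0.06],-1]
    - [[0,0,0],[0,0,-0.09],-1]
    - [[0,0,0],[0,0,-0.12],-1]
    - [[0,0,0],[-0.03,0.03,-0.16],-1]
    - [[0,0,0],[-0.06,0.06,-0.2],-1]
    - [[0,0,0],[-0.06,0.06,-0.2],-1]

```text
time: 9.8
eef_pos: [0.4275, 0.4722, 0.314]
tcp_rot: [0.124, 0.93, -0.035, 0.345]
contact_force: [-0.0, 0.2, -0.1]
opening: 0.003
```

```bash
python3 wp.py; python3 enh.py r 255 240 335 310 145 200 225 275
```

```text
9.8 [0.4275 0.4722 0.314 ] [ 0.93  0.03  1.79 -0.73  1.12 -0.11] f [-0.   0.2 -0.1] op 0.003
```

View pics/esr.png

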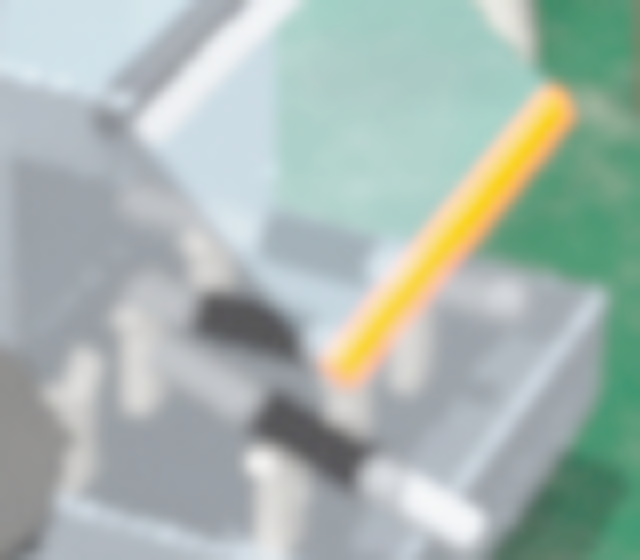

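View pics/etr.png

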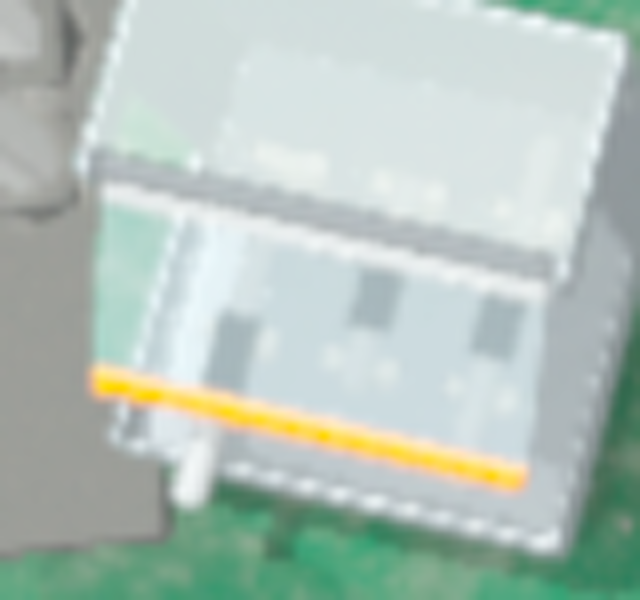

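```bash
cat > rod.py <<'E'
from h import *
import pickle
from scipy.optimize import least_squares
def fitrod(obs,x0):
    def r(v):
        d=np.array([np.cos(v[4])*np.cos(v[3]),np.cos(v[4])*np.sin(v[3]),np.sin(v[4])])
        return np.concatenate([w*(proj(c,v[:3]+t*d)[0]-np.array(uv)) for c,t,uv,w in obs])
    s=least_squares(r,x0,loss="soft_l1"); print(np.round(s.x,4),np.round(r(s.x).reshape(-1,2),1).tolist()); return s.x
E
python3 - <<'E'
from rod import *
c=pickle.load(open("cl.pkl","rb")); T,S=c["top"],c["side"]
a=lambda x,y:(x/8+254.5,y/8+239.5); b=lambda x,y:(x/8+144.5,y/8+199.5)
obs=[(S,-.0525,a(478,525),1),(S,-.018,a(362,465),1),(S,.018,a(262,405),1),(S,.0525,a(165,355),.5),
(T,-.0525,b(190,500),1),(T,.018,b(240,315),1),(T,-.018,b(218,405),.5)]
x0=np.r_[loc(CAB,(-.04,.045,.09)),-.2,0]
v=fitrod(obs,x0)
print(inv(CAB,v[:3]),np.degrees(v[3]-CAB[2]),np.degrees(v[4]))
d=np.array([np.cos(v[4])*np.cos(v[3]),np.cos(v[4])*np.sin(v[3]),np.sin(v[4])])
for t in(-.0525,.0525):print(inv(CAB,v[:3]+t*d))
E
```

```text
[ 0.4576  0.4     0.0978 -0.3283  0.2283] [[-0.1, 0.0], [0.8, 0.1], [-0.6, -0.0], [-0.8, -0.5], [-0.2, 0.4], [0.4, -0.1], [-0.2, 0.4]]
[-0.04308011  0.04665427  0.09782086] -3.6810426113587003 13.078009819540405
[-0.09411291  0.04993746  0.08594129]
[0.00795269 0.04337109 0.10970042]
```

```bash
cat > n3.py <<'E'
from wp import *
v=np.array([0.4576,0.4,0.0978,-0.3283,0.2283])
d=np.array([np.cos(v[4])*np.cos(v[3]),np.cos(v[4])*np.sin(v[3]),np.sin(v[4])])
G=v[:3]-.014*d
r=ori(v[3],th)
for b in(.13,.06,.03,0): print(b,rel(G+r.apply([0,0,.033-b]),r,s), G)
E
python3 n3.py
```

```text
9.9 [0.4255 0.469  0.3066] [ 0.93  0.04  1.8  -0.72  1.12 -0.11] f [ 0.3 -0.1 -0.6] op 0.002
0.13 (array([0.0514, 0.0033, 0.0461]), array([ 0.1092, -0.0546,  0.0872])) [0.44469158 0.40439695 0.09463149]
0.06 (array([0.0514, 0.0033, 0.0461]), array([ 0.1095, -0.0582,  0.1572])) [0.44469158 0.40439695 0.09463149]
0.03 (array([0.0514, 0.0033, 0.0461]), array([ 0.1097, -0.0597,  0.1871])) [0.44469158 0.40439695 0.09463149]
0 (array([0.0514, 0.0033, 0.0461]), array([ 0.1098, -0.0613,  0.2171])) [0.44469158 0.40439695 0.09463149]
```

arm_command:
  steps:
    - [[0.025,0.002,0.023],[0.05,-0.03,0.0],-0.25]
    - [[0.05,0.003,0.046],[0.1092,-0.0546,0.02],-0.25]
    - [[0.0514,0.003,0.046],[0.1092,-0.0546,0.06],-0.25]
    - [[0.0514,0.003,0.046],[0.1092,-0.0546,0.0872],-0.25]
    - [[0.0514,0.003,0.046],[0.1092,-0.0546,0.0872],-0.25]
    - [[0.0514,0.003,0.046],[0.1092,-0.0546,0.0872],-0.25]

```text
time: 10.65
eef_pos: [0.3856, 0.4242, 0.1691]
tcp_rot: [0.154, 0.927, -0.056, 0.338]
contact_force: [-0.4, 0.0, 1.0]
opening: 0.372
```

```bash
python3 n3.py; python3 enh.py p 255 225 345 310 130 200 220 290
```

```text
10.65 [0.3856 0.4242 0.1691] [ 0.95  0.08  2.02 -0.82  1.    0.16] f [-0.4  0.   1. ] op 0.372
0.13 (array([-0.0005,  0.0004,  0.0001]), array([0.0001, 0.0003, 0.0001])) [0.44469158 0.40439695 0.09463149]
0.06 (array([-0.0005,  0.0004,  0.0001]), array([0.0001, 0.0004, 0.0701])) [0.44469158 0.40439695 0.09463149]
0.03 (array([-0.0005,  0.0004,  0.0001]), array([1.000e-04, 4.000e-04, 1.001e-01])) [0.44469158 0.40439695 0.09463149]
0 (array([-0.0005,  0.0004,  0.0001]), array([0.0002, 0.0004, 0.1301])) [0.44469158 0.40439695 0.09463149]
```

View pics/esp.png

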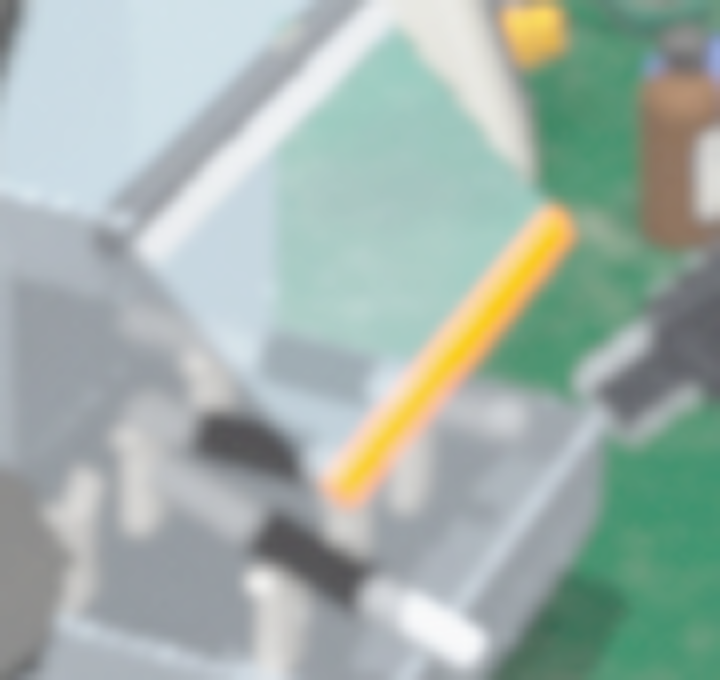

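View pics/etp.png

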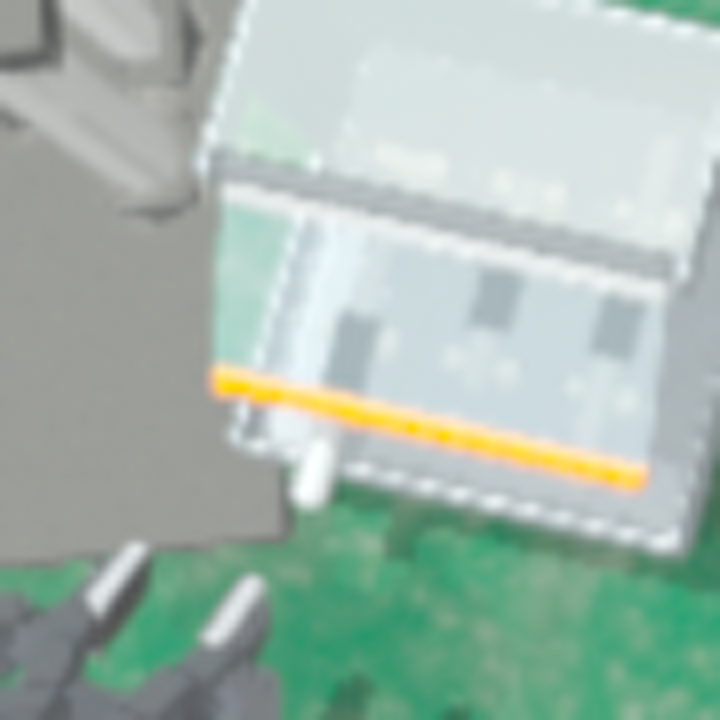

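```bash
python3 - <<'E'
from h import *
import pickle
c=pickle.load(open("cl.pkl","rb")); s=get_state(); q=R.from_quat(s["tcp_rot"])
a=lambda x,y:(x/8+254.5,y/8+224.5); b=lambda x,y:(x/8+129.5,y/8+199.5)
for u,w in((b(140,550),a(618,428)),(b(258,582),a(582,380))):
    p,e=tri(c["top"],u,c["side"],w); print(p,e,q.inv().apply(p-s["eef_pos"]))
E
```

```text
[0.37823834 0.45033444 0.1844651 ] 0.011246085478094246 [ 0.0024976   0.02156996 -0.02064687]
[0.37914747 0.41410614 0.17292391] 0.012104716978341068 [ 0.00029997 -0.01245651 -0.00379798]
```

```bash
python3 - <<'E'
from h import *
import pickle
c=pickle.load(open("cl.pkl","rb")); s=get_state(); q=R.from_quat(s["tcp_rot"])
ims=[]
for n,(x0,y0,x1,y1,k) in {"top":(130,255,175,295,14),"side":(315,235,365,285,12)}.items():
    c_=c[n]; im=cv2.resize(c_["frame"][y0:y1,x0:x1,::-1],None,fx=k,fy=k,interpolation=cv2.INTER_CUBIC)
    im=(255*(im/255.)**.6).astype(np.uint8)
    for y,col in((.016,(255,0,255)),(-.016,(0,0,255))):
      for d in(0,.01,.02,.03):
        u=(proj(c_,s["eef_pos"]+q.apply([0,y,-d]))[0]+.5-[x0,y0])*k; cv2.circle(im,tuple(map(int,u)),3,col,-1)
    cv2.imwrite(f"pics/tip_{n}.png",im)
E
```

```text
(no output)
```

View pics/tip_top.png

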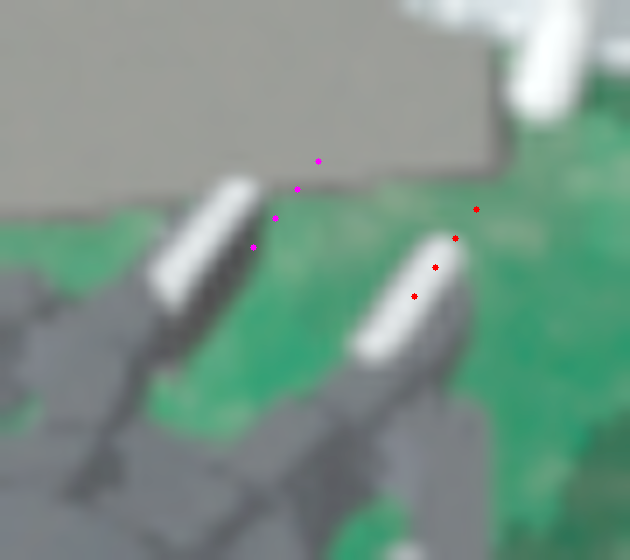

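View pics/tip_side.png

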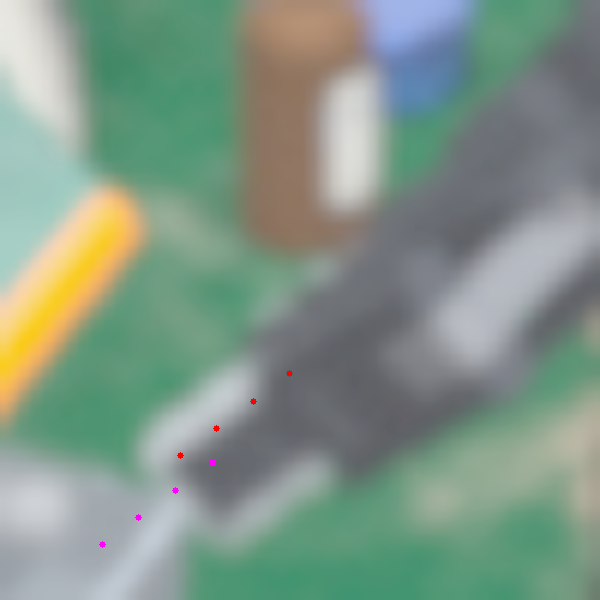

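```bash
python3 - <<'E'
from h import *
import pickle
from scipy.optimize import least_squares
c=pickle.load(open("cl.pkl","rb")); s=get_state(); q=R.from_quat(s["tcp_rot"]); T,S=c["top"],c["side"]
a=lambda x,y:np.array((x/12+314.5,y/12+234.5)); b=lambda x,y:np.array((x/14+129.5,y/14+254.5))
obs=[(T,-1,1,b(245,185)),(T,-1,-1,b(445,240)),(S,-1,1,a(150,442)),(S,1,1,a(222,533))]
def r(v):
    return np.concatenate([proj(C,s["eef_pos"]+q.apply([v[0]+sx*.011,v[1]+sy*v[3],v[2]]))[0]-u for C,sx,sy,u in obs])
for wy in(0,1):
    f=lambda v:np.r_[r(v),wy*v[:2]*500]
    z=least_squares(f,[0,0,-.01,.02]); print(np.round(z.x,4),np.round(r(z.x).reshape(-1,2),1).tolist())
    dz=q.apply(z.x[:3]); print("world",dz)
E
```

```text
[ 0.0001  0.0008 -0.0257  0.0197] [[0.1, -0.2], [-0.1, 0.2], [-0.6, -0.3], [0.6, 0.3]]
world [-0.0154869   0.00604558  0.01962313]
[ 0.0001  0.0005 -0.0256  0.0198] [[0.2, -0.2], [0.1, 0.2], [-0.6, -0.3], [0.6, 0.3]]
world [-0.01553511  0.00574046  0.01958235]
```

arm_command:
  steps:
    - [[0,0,0],[0.002,0.0004,0.03],-0.25]
    - [[0,0,0],[0.002,0.0004,0.06],-0.25]
    - [[0,0,0],[0.002,0.0004,0.085],-0.25]
    - [[0,0,0],[0.002,0.0004,0.105],-0.25]
    - [[0,0,0],[0.002,0.0004,0.12],-0.25]
    - [[0,0,0],[0.002,0.0004,0.132],-0.25]
    - [[0,0,0],[0.002,0.0004,0.132],-0.25]

```text
time: 11.62
eef_pos: [0.4649, 0.3984, 0.0673]
tcp_rot: [0.154, 0.927, -0.056, 0.338]
contact_force: [-0.6, -0.5, 0.6]
opening: 0.376
```

```bash
python3 n3.py; python3 enh.py q 255 225 345 310 130 200 220 290
```

```text
11.62 [0.4649 0.3984 0.0673] [ 0.8   0.27  2.02 -0.97  0.78  0.25] f [-0.6 -0.5  0.6] op 0.376
0.13 (array([ 0.0006,  0.0005, -0.0006]), array([-0.0015, -0.0007, -0.1315])) [0.44469158 0.40439695 0.09463149]
0.06 (array([ 0.0006,  0.0005, -0.0006]), array([-0.0014, -0.0008, -0.0615])) [0.44469158 0.40439695 0.09463149]
0.03 (array([ 0.0006,  0.0005, -0.0006]), array([-0.0014, -0.0008, -0.0315])) [0.44469158 0.40439695 0.09463149]
0 (array([ 0.0006,  0.0005, -0.0006]), array([-0.0014, -0.0008, -0.0015])) [0.44469158 0.40439695 0.09463149]
```

View pics/esq.png

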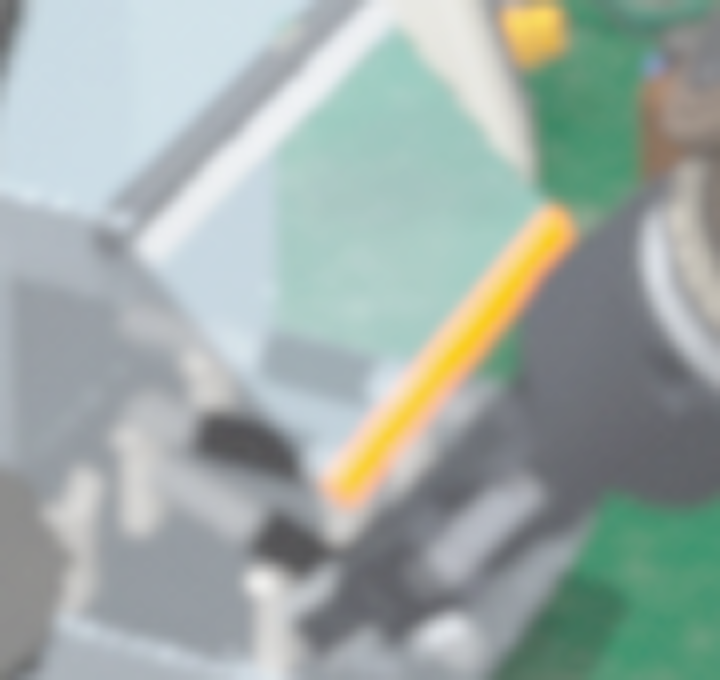

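View pics/etq.png

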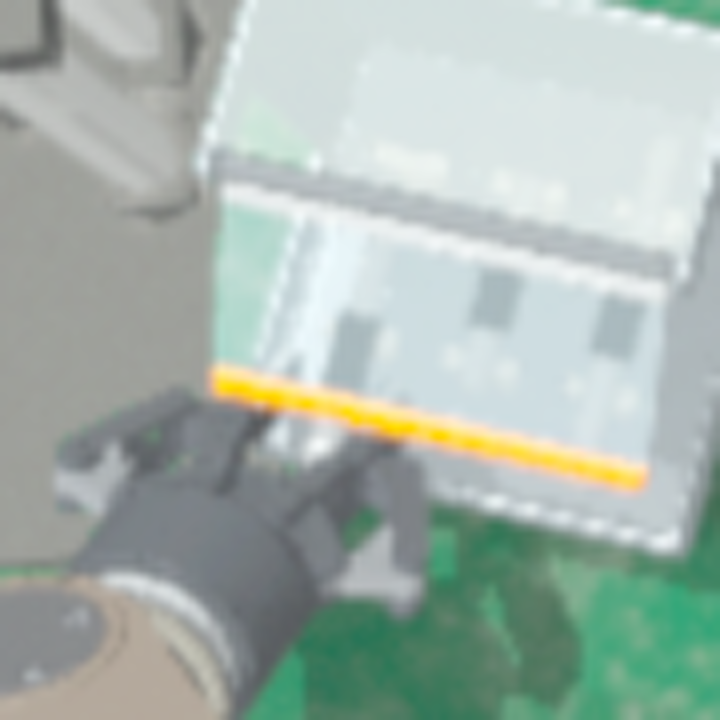

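arm_command:
  steps:
    - [[0,0,0],[0,0,0],-0.6]
    - [[0,0,0],[0,0,0],-1]
    - [[0,0,0],[0,0,0],-1]
    - [[0,0,0],[0,0,0],-1]
    - [[0,0,0],[0,0,0],-1]
  force: 70

```text
time: 12.35
eef_pos: [0.4645, 0.3986, 0.0688]
tcp_rot: [0.154, 0.927, -0.056, 0.338]
contact_force: [-4.7, -2.9, 4.9]
opening: 0.147
```

```bash
python3 wp.py
```

```text
12.35 [0.4645 0.3986 0.0688] [ 0.8   0.26  2.02 -0.97  0.78  0.25] f [-4.7 -2.9  4.9] op 0.147
```

arm_command:
  steps:
    - [[0,0,0],[0.001,0,-0.005],-1]
    - [[0,0,0],[0.002,0,-0.01],-1]
    - [[0,0,0],[0.003,0,-0.0145],-1]
    - [[0,0,0],[0.0038,0,-0.0188],-1]
    - [[0,0,0],[0.0038,0,-0.0188],-1]

```text
time: 12.98
eef_pos: [0.4501, 0.4037, 0.081]
tcp_rot: [0.154, 0.927, -0.055, 0.338]
contact_force: [0.2, -0.9, -1.2]
opening: 0.152
```

```bash
python3 wp.py; python3 enh.py u 255 225 345 310 130 200 220 290
```

```text
12.98 [0.4501 0.4037 0.081 ] [ 0.83  0.24  2.03 -0.95  0.81  0.25] f [ 0.2 -0.9 -1.2] op 0.152
```

View pics/esu.png

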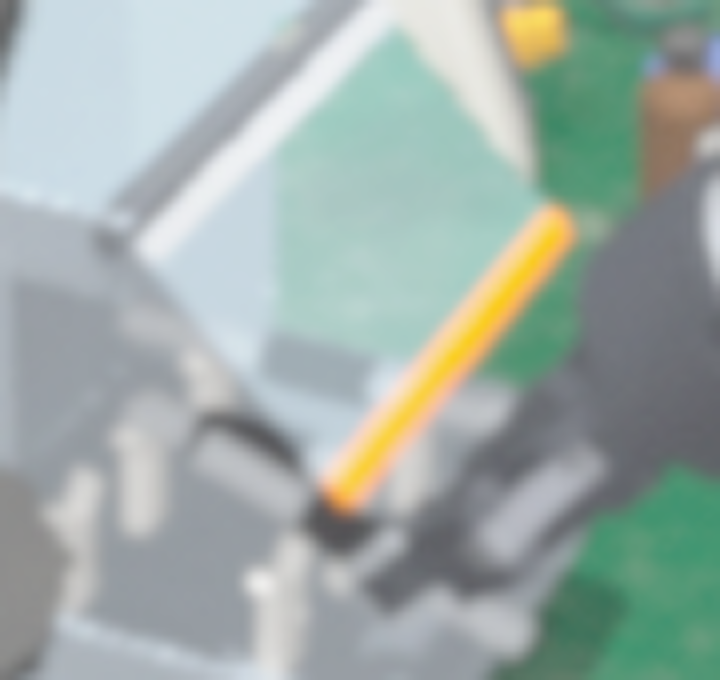

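View pics/etu.png

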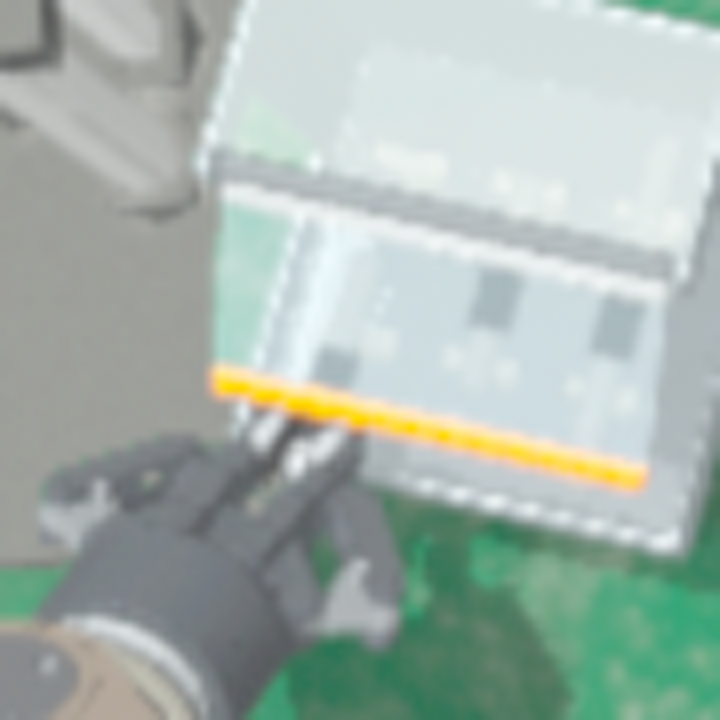

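arm_command:
  steps:
    - [[0,0,0],[0.0105,0,-0.009],-1]
    - [[0,0,0],[0.021,0,-0.018],-1]
    - [[0,0,0],[0.0315,0,-0.0265],-1]
    - [[0,0,0],[0.042,0,-0.0353],-1]
    - [[0,0,0],[0.0525,0,-0.044],-1]
    - [[0,0,0],[0.063,0,-0.053],-1]
    - [[0,0,0],[0.0766,0,-0.0643],-1]
    - [[0,0,0],[0.0766,0,-0.0643],-1]

```text
time: 14.08
eef_pos: [0.3544, 0.4363, 0.0804]
tcp_rot: [0.153, 0.927, -0.055, 0.338]
contact_force: [-0.5, -0.3, -1.7]
opening: 0.151
```

```bash
python3 wp.py; python3 enh.py v 255 225 345 310 120 200 210 290
```

```text
14.08 [0.3544 0.4363 0.0804] [ 1.01  0.21  2.06 -0.91  0.92  0.36] f [-0.5 -0.3 -1.7] op 0.151
```

View pics/esv.png

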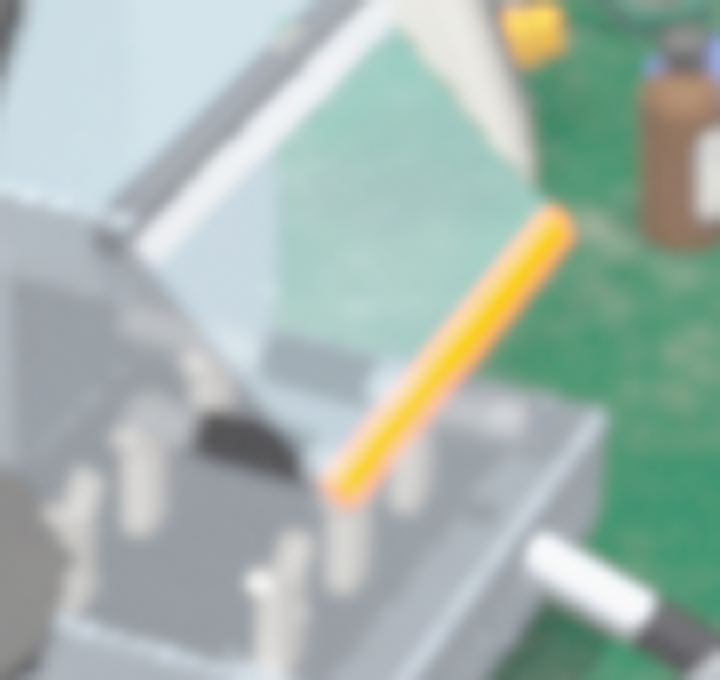

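View pics/etv.png

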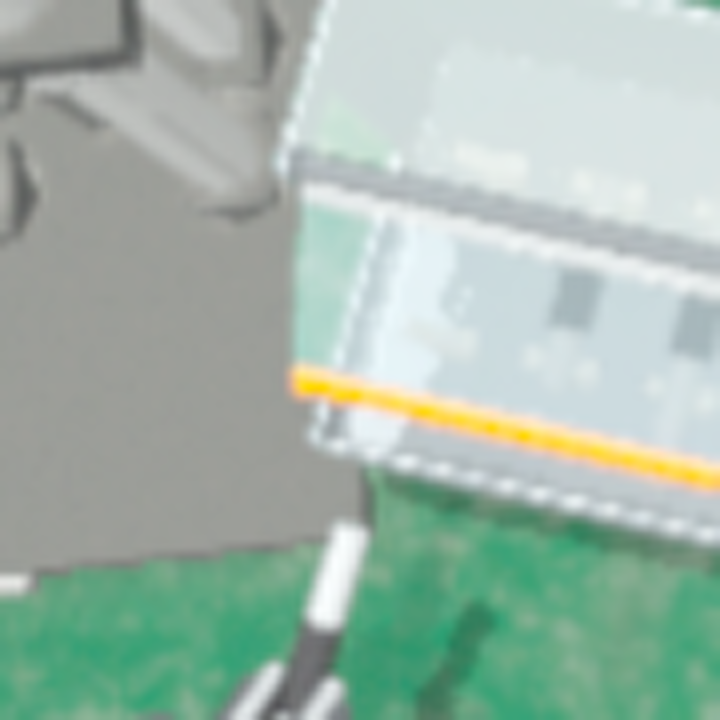

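arm_command:
  steps:
    - [[0,0,0],[-0.03,0,-0.037],-1]
    - [[0,0,0],[-0.06,0,-0.075],-1]
    - [[0,0,0],[-0.095,0,-0.115],-1]
    - [[0,0,0],[-0.129,0,-0.153],-1]
    - [[0,0,0],[-0.129,0,-0.153],-1]
    - [[0,0,0],[-0.129,0,-0.153],-1]

```text
time: 14.92
eef_pos: [0.3553, 0.435, 0.2796]
tcp_rot: [0.154, 0.927, -0.056, 0.338]
contact_force: [0.4, -0.3, -2.6]
opening: 0.15
```

```bash
python3 wp.py; python3 enh.py w 290 160 380 235 100 225 180 290
```

```text
14.92 [0.3553 0.435  0.2796] [ 1.01 -0.05  1.93 -0.74  1.19  0.03] f [ 0.4 -0.3 -2.6] op 0.15
```

View pics/esw.png

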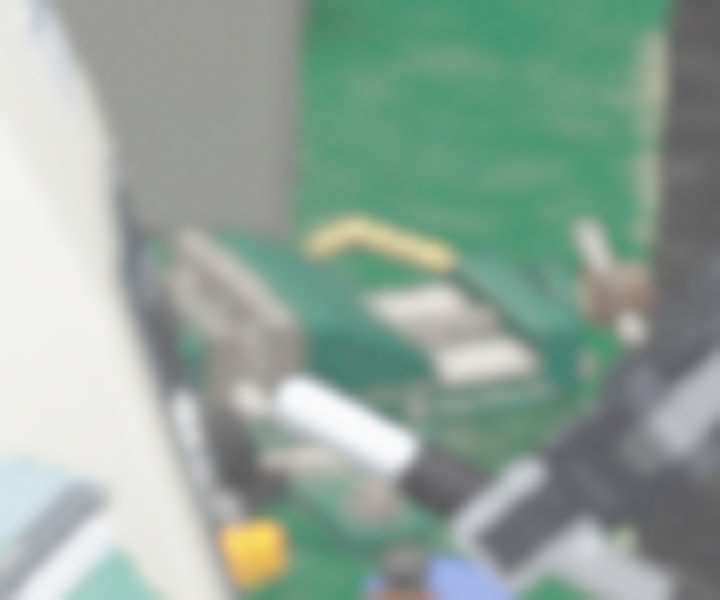

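View pics/etw.png

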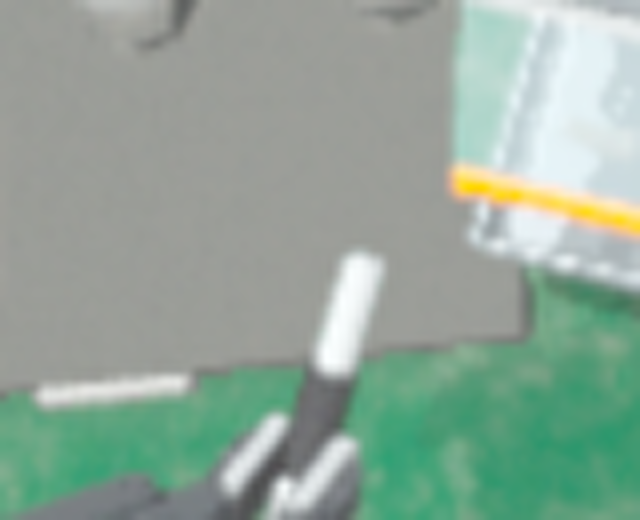

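```bash
python3 - <<'E'
from h import *
import pickle
c=pickle.load(open("cl.pkl","rb"))
crop(c["side"],320,200,385,255,11,"f_s.png"); crop(c["top"],115,250,165,300,12,"f_t.png")
E
```

```text
(no output)
```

View pics/f_s.png

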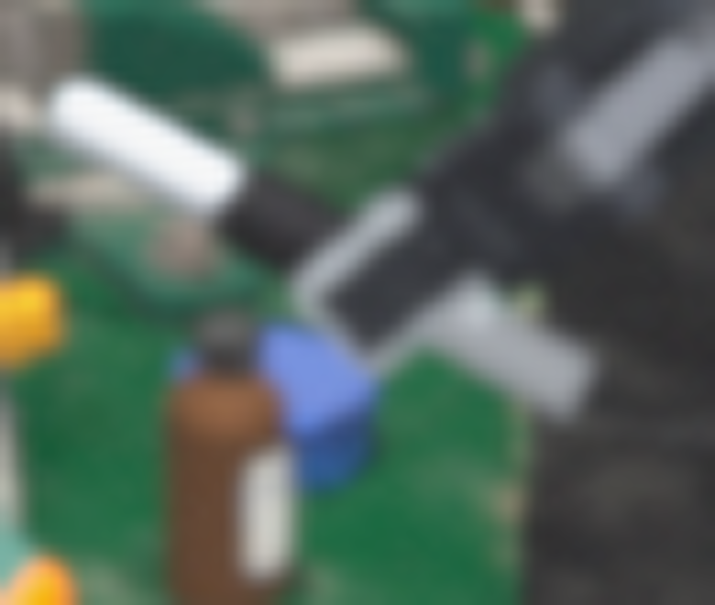

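View pics/f_t.png

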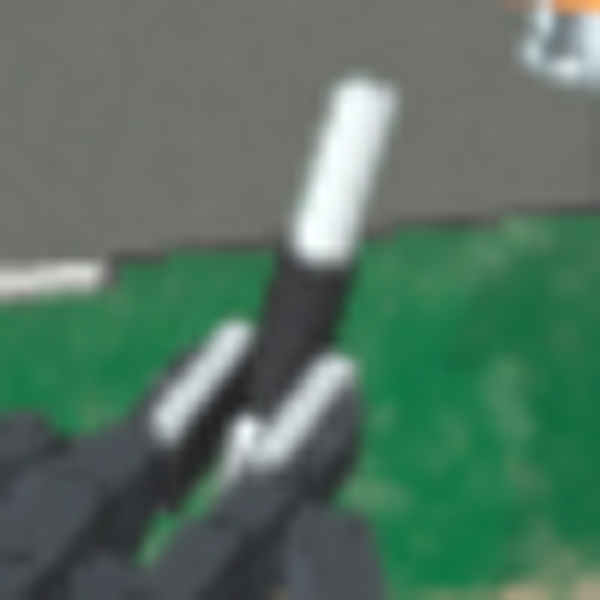

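```bash
python3 - <<'E'
from rod import *
c=pickle.load(open("cl.pkl","rb")); T,S=c["top"],c["side"]; s=get_state(); q=R.from_quat(s["tcp_rot"])
a=lambda x,y:(x/11+319.5,y/11+199.5); b=lambda x,y:(x/12+114.5,y/12+249.5)
obs=[(S,.0525,a(66,105),1),(S,.018,a(233,195),1),(S,-.0525,a(580,385),1),(T,.0525,b(368,88),1),(T,.018,b(327,260),1),(T,-.018,b(250,418),.4)]
x0=[.34,.44,.32,-.33,.2]
v=fitrod(obs,x0); print("pitch",np.degrees(v[4]),"yaw",np.degrees(v[3]))
d=np.array([np.cos(v[4])*np.cos(v[3]),np.cos(v[4])*np.sin(v[3]),np.sin(v[4])])
C=q.inv().apply(v[:3]-s["eef_pos"]); D=q.inv().apply(d); print("tool centre",C,"dir",D)
E
```

```text
[ 0.348   0.4366  0.3075 -0.3612  0.2653] [[-0.1, -0.1], [-0.2, -0.0], [0.2, 0.1], [0.3, 0.3], [-0.5, -0.3], [0.6, 0.3]]
pitch 15.199970721509336 yaw -20.69279123166289
tool centre [-0.01357493 -0.00038348 -0.02736074] dir [-0.90706314 -0.03185152  0.41978797]
```

```bash
cat > n4.py <<'E'
from wp import *
Ct=np.array([-.0136,-.0004,-.0274]); TH=np.radians(24.8)
# small yaw of rod in grip: dir tool y -.016 -> rotate tool yaw by that
def place(o,z,yawadj=0.016):
    r=ori(ST[2]+yawadj,TH); Pc=loc(ST,(o,0,z)); return Pc-r.apply(Ct),r
E
python3 - <<'E'
from n4 import *
import pickle
c=pickle.load(open("c0.pkl","rb"))["top"]
print(atz(c,[[400,100],[415,165],[432,232],[418,85]],0.0))
print(atz(c,[[320,185]],.3))
p,r=place(-.003,.16); print(p)
sl=Slerp([0,1],R.concatenate([R.from_quat(s["tcp_rot"]),r]))
for P,f in(([.36,.40,.50],.0),([.40,.15,.52],.4),([.44,-.10,.52],.8),(p+[-.08,0.02,.32],1),(p+[0,0,.30],1)): print(rel(P,sl(f),s))
E
```

```text
15.02 [0.3549 0.4345 0.2779] [ 1.01 -0.05  1.93 -0.74  1.19  0.03] f [ 0.7  0.2 -2.3] op 0.148
[[ 0.92632869 -0.31972835  0.        ]
 [ 0.7012528  -0.34659736  0.        ]
 [ 0.48331682 -0.37761702  0.        ]
 [ 0.9780271  -0.38472389  0.        ]]
[[ 0.56386861 -0.00841464  0.3       ]]
[ 0.65593491 -0.19113162  0.12942235]
(array([0., 0., 0.]), array([-0.155 , -0.0318, -0.1597]))
(array([-0.0251,  0.1062, -0.0371]), array([-0.2583, -0.2555, -0.0982]))
(array([-0.0502,  0.2124, -0.0742]), array([-0.3486, -0.4792, -0.0213]))
(array([-0.0628,  0.2655, -0.0928]), array([-0.4193, -0.5023,  0.1303]))
(array([-0.0628,  0.2655, -0.0928]), array([-0.4693, -0.4953,  0.1985]))
```

arm_command:
  steps:
    - [[0,0,0],[-0.04,-0.008,-0.04],-1]
    - [[0,0,0],[-0.08,-0.016,-0.08],-1]
    - [[0,0,0],[-0.12,-0.024,-0.12],-1]
    - [[0,0,0],[-0.155,-0.032,-0.16],-1]
    - [[-0.005,0.02,-0.007],[-0.175,-0.075,-0.15],-1]
    - [[-0.01,0.04,-0.014],[-0.195,-0.12,-0.135],-1]
    - [[-0.015,0.06,-0.022],[-0.215,-0.165,-0.125],-1]
    - [[-0.02,0.08,-0.03],[-0.235,-0.21,-0.11],-1]
    - [[-0.025,0.106,-0.037],[-0.258,-0.2555,-0.098],-1]
    - [[-0.033,0.14,-0.05],[-0.285,-0.32,-0.075],-1]
    - [[-0.041,0.175,-0.062],[-0.315,-0.385,-0.05],-1]
    - [[-0.05,0.212,-0.074],[-0.3486,-0.45,-0.03],-1]

```text
time: 16.52
eef_pos: [0.4359, -0.036, 0.5216]
tcp_rot: [0.116, 0.964, -0.03, 0.237]
contact_force: [1.7, 0.4, -1.4]
opening: 0.153
```

```bash
python3 - <<'E'
from n4 import *
p,r=place(-.003,.16)
for P in((p+[-.08,0.02,.32]),p+[0,0,.28],p+[0,0,.1],p): print(rel(P,r,s))
E
```

```text
16.52 [ 0.4359 -0.036   0.5216] [-0.34 -0.61  1.86  0.05  1.41 -1.67] f [ 1.7  0.4 -1.4] op 0.153
(array([-0.0126,  0.0487, -0.0191]), array([-0.1155, -0.0978,  0.1421]))
(array([-0.0126,  0.0487, -0.0191]), array([-0.17  , -0.0981,  0.2157]))
(array([-0.0126,  0.0487, -0.0191]), array([-0.0866, -0.0975,  0.3753]))
(array([-0.0126,  0.0487, -0.0191]), array([-0.0403, -0.0972,  0.4639]))
```

arm_command:
  steps:
    - [[-0.003,0.012,-0.005],[-0.02,-0.04,0.02],-1]
    - [[-0.006,0.024,-0.01],[-0.05,-0.08,0.05],-1]
    - [[-0.0126,0.0487,-0.019],[-0.08,-0.098,0.095],-1]
    - [[-0.0126,0.0487,-0.019],[-0.115,-0.098,0.14],-1]
    - [[-0.0126,0.0487,-0.019],[-0.145,-0.098,0.18],-1]
    - [[-0.0126,0.0487,-0.019],[-0.17,-0.098,0.2157],-1]
    - [[-0.0126,0.0487,-0.019],[-0.145,-0.098,0.265],-1]
    - [[-0.0126,0.0487,-0.019],[-0.12,-0.098,0.315],-1]
    - [[-0.0126,0.0487,-0.019],[-0.095,-0.0975,0.36],-1]
    - [[-0.0126,0.0487,-0.019],[-0.0866,-0.0975,0.375],-1]
    - [[-0.0126,0.0487,-0.019],[-0.0866,-0.0975,0.375],-1]

```text
time: 17.9
eef_pos: [0.655, -0.1908, 0.2274]
tcp_rot: [0.106, 0.971, -0.023, 0.212]
contact_force: [0.6, 0.5, -1.0]
opening: 0.149
```

```bash
python3 - <<'E'
from n4 import *
for z in(.26,.16,.13): print(rel(*place(-.003,z),s))
E
python3 enh.py x 280 150 370 225 325 120 415 195; python3 -c "
from h import *
crop(read_camera('side'),200,60,420,280,3,'sx2.png')"
```

```text
17.9 [ 0.655  -0.1908  0.2274] [-0.48  0.06  1.85  0.15  0.83 -1.9 ] f [ 0.6  0.5 -1. ] op 0.149
(array([ 0.0006, -0.004 , -0.0003]), array([-0.0017, -0.0001, -0.0014]))
(array([ 0.0006, -0.004 , -0.0003]), array([ 0.0399, -0.0002,  0.0895]))
(array([ 0.0006, -0.004 , -0.0003]), array([ 0.0524, -0.0002,  0.1168]))
```

View pics/etx.png

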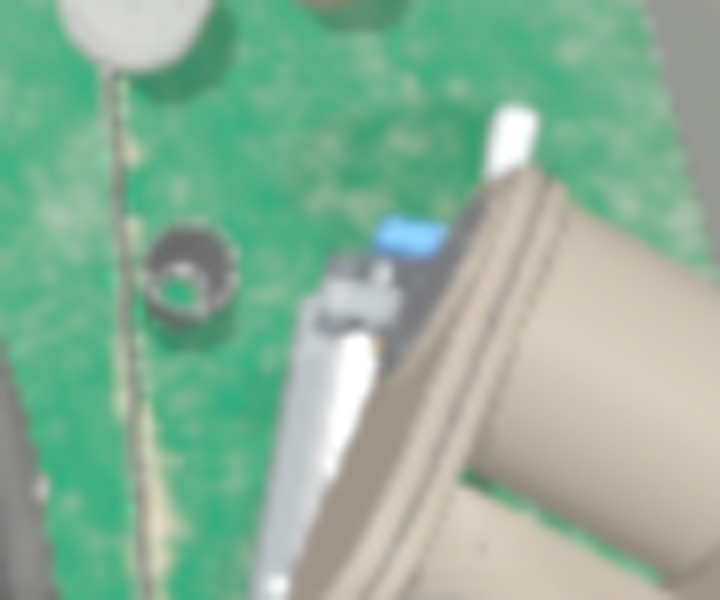

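View pics/sx2.png

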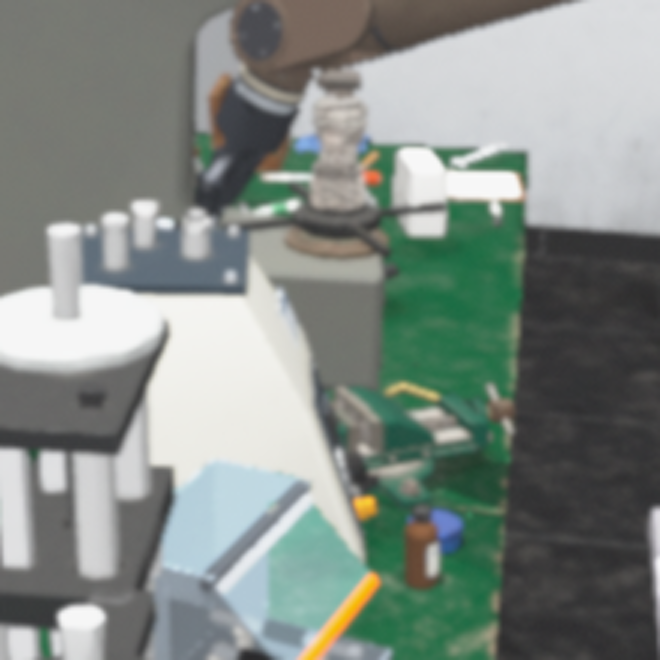

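```bash
cat > predrod.py <<'E'
from n4 import *
import pickle
q=R.from_quat(s["tcp_rot"])
D=np.array([-.907,-.016,.420]); D/=np.linalg.norm(D)
c=pickle.load(open("cl.pkl","rb"))["top"]
for t in(.0525,.018):
    P=s["eef_pos"]+q.apply(Ct+t*D); print(t,inv(ST,P),proj(c,P)+.5)
E
python3 predrod.py
```

```text
18.05 [ 0.6574 -0.1919  0.2334] [-0.47  0.06  1.84  0.15  0.83 -1.9 ] f [-0.2  0.3 -1.2] op 0.15
0.0525 [ 0.05092167 -0.00037854  0.26424704] [[389.97303539 133.78946114]]
0.018 [ 0.01642203 -0.0003746   0.26408787] [[388.07874408 145.87380822]]
```

```bash
python3 - <<'E'
from n4 import *
for z in(.2,.14,.125): print(rel(*place(-.003,z),s))
E
```

```text
18.05 [ 0.6574 -0.1919  0.2334] [-0.47  0.06  1.84  0.15  0.83 -1.9 ] f [-0.2  0.3 -1.2] op 0.15
(array([-0.0014,  0.0054,  0.0005]), array([0.0286, 0.0005, 0.0573]))
(array([-0.0014,  0.0054,  0.0005]), array([0.0541, 0.0006, 0.1116]))
(array([-0.0014,  0.0054,  0.0005]), array([0.0604, 0.0007, 0.1252]))
```

arm_command:
  steps:
    - [[0,0.002,0],[0.014,0,0.029],-1]
    - [[0,0.004,0],[0.0286,0,0.0573],-1]
    - [[-0.001,0.005,0],[0.041,0,0.084],-1]
    - [[-0.001,0.005,0],[0.053,0.0006,0.11],-1]
    - [[-0.001,0.005,0],[0.058,0.0006,0.12],-1]
    - [[-0.001,0.005,0],[0.0604,0.0007,0.125],-1]
    - [[-0.001,0.005,0],[0.0604,0.0007,0.125],-1]
    - [[-0.001,0.005,0],[0.0604,0.0007,0.125],-1]

```text
time: 19.05
eef_pos: [0.6568, -0.1916, 0.0964]
tcp_rot: [0.106, 0.971, -0.024, 0.215]
contact_force: [-0.4, -0.5, -0.8]
opening: 0.147
```

```bash
python3 enh.py y 280 150 370 225 335 130 415 205;python3 predrod.py;python3 - <<'E'
from n4 import *
for z in(.125,.103,.1): print(rel(*place(-.003,z),s))
E
```

```text
19.15 [ 0.6565 -0.1914  0.0959] [-0.47  0.21  1.94  0.2   0.58 -1.97] f [-0.3  0.  -1.4] op 0.151
0.0525 [ 5.00635264e-02 -6.70613318e-05  1.26554273e-01] [[379.05027068 151.53392312]]
0.018 [ 1.55635693e-02 -7.82514004e-05  1.26501048e-01] [[377.28838451 162.55210873]]
19.15 [ 0.6565 -0.1914  0.0959] [-0.47  0.21  1.94  0.2   0.58 -1.97] f [-0.3  0.  -1.4] op 0.151
(array([-0.0009,  0.0023,  0.0008]), array([0.0012, 0.0001, 0.0011]))
(array([-0.0009,  0.0023,  0.0008]), array([0.0105, 0.0002, 0.021 ]))
(array([-0.0009,  0.0023,  0.0008]), array([0.0117, 0.0002, 0.0237]))
```

View pics/ety.png

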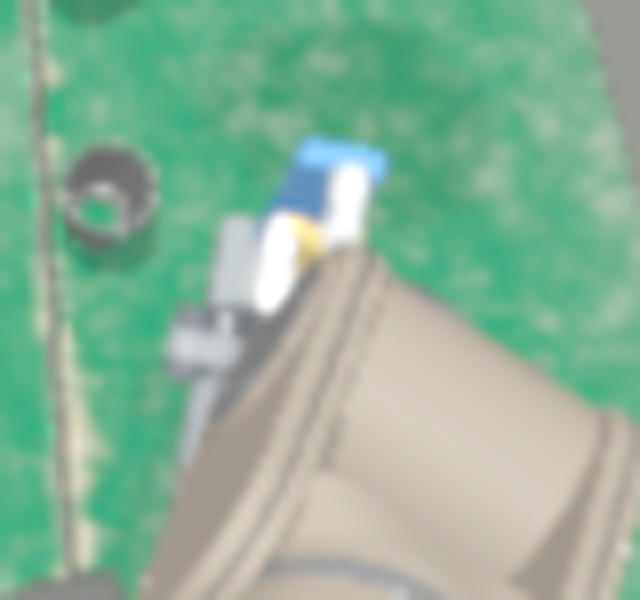

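arm_command:
  steps:
    - [[-0.001,0.002,0.001],[0.003,0,0.005],-1]
    - [[-0.001,0.002,0.001],[0.005,0,0.009],-1]
    - [[-0.001,0.002,0.001],[0.0065,0,0.013],-1]
    - [[-0.001,0.002,0.001],[0.0065,0,0.013],-1]
    - [[-0.001,0.002,0.001],[0.0065,0,0.013],-1]

```text
time: 19.77
eef_pos: [0.6562, -0.1914, 0.0813]
tcp_rot: [0.106, 0.971, -0.023, 0.214]
contact_force: [-0.1, -0.3, -1.6]
opening: 0.152
```

```bash
python3 enh.py z 280 150 370 225 345 130 405 190;python3 predrod.py;python3 - <<'E'
from n4 import *
for z in(.125,.103,.1): print(rel(*place(-.003,z),s))
E
```

```text
19.88 [ 0.6563 -0.1914  0.0816] [-0.48  0.23  1.95  0.21  0.55 -1.98] f [-0.3 -0.6 -1. ] op 0.149
0.0525 [ 0.0498781  -0.00020145  0.11216761] [[378.07793818 153.23658412]]
0.018 [ 0.0153781  -0.00019436  0.11217042] [[376.32569526 164.14841825]]
19.88 [ 0.6563 -0.1914  0.0816] [-0.48  0.23  1.95  0.21  0.55 -1.98] f [-0.3 -0.6 -1. ] op 0.149
(array([ 0.    ,  0.0007, -0.0002]), array([-0.005 ,  0.0002, -0.0118]))
(array([ 0.    ,  0.0007, -0.0002]), array([0.0042, 0.0002, 0.0082]))
(array([ 0.    ,  0.0007, -0.0002]), array([0.0055, 0.0002, 0.0109]))
```

View pics/etz.png

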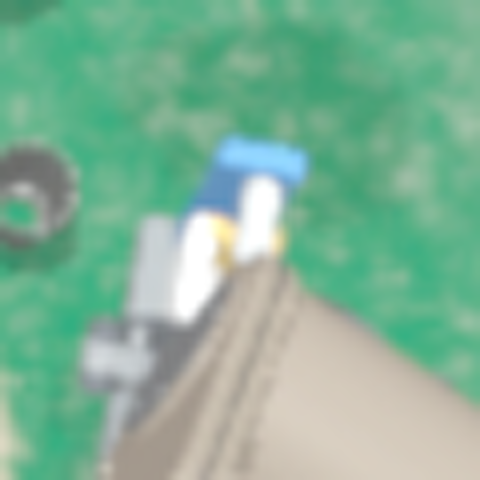

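arm_command:
  steps:
    - [[0,0,0],[0.0014,0,0.0027],-1]
    - [[0,0,0],[0.0028,0,0.0055],-1]
    - [[0,0,0],[0.0042,0,0.0082],-1]
    - [[0,0,0],[0.0042,0,0.0082],-1]

```text
time: 20.38
eef_pos: [0.6569, -0.1909, 0.0735]
tcp_rot: [0.106, 0.971, -0.023, 0.215]
contact_force: [-0.2, 4.3, 3.5]
opening: 0.151
```

```bash
python3 predrod.py;python3 - <<'E'
from n4 import *
for z in(.103,.1): print(rel(*place(-.003,z),s))
E
```

```text
20.38 [ 0.6569 -0.1909  0.0735] [-0.47  0.24  1.95  0.21  0.54 -1.99] f [-0.2  4.3  3.5] op 0.151
0.0525 [0.05024723 0.00043775 0.10417166] [[377.33246061 153.97587987]]
0.018 [0.01574729 0.00044227 0.10410802] [[375.58219648 164.83845479]]
20.38 [ 0.6569 -0.1909  0.0735] [-0.47  0.24  1.95  0.21  0.54 -1.99] f [-0.2  4.3  3.5] op 0.151
(array([ 0.0007,  0.0027, -0.0005]), array([ 0.0012, -0.0005,  0.0006]))
(array([ 0.0007,  0.0027, -0.0005]), array([ 0.0025, -0.0005,  0.0033]))
```

arm_command:
  steps:
    - [[0,0,0],[0,0.0015,0],-1]
    - [[0,0,0],[0.001,0.0015,0.0015],-1]
    - [[0,0,0],[0.002,0.0015,0.003],-1]
    - [[0,0,0],[0.0025,0.0015,0.0035],-1]

```text
time: 20.88
eef_pos: [0.6575, -0.1895, 0.0718]
tcp_rot: [0.106, 0.97, -0.023, 0.216]
contact_force: [-7.1, 4.2, 11.8]
opening: 0.148
```

```bash
python3 predrod.py
```

```text
20.88 [ 0.6575 -0.1895  0.0718] [-0.47  0.25  1.95  0.21  0.53 -1.99] f [-7.1  4.2 11.8] op 0.148
0.0525 [0.05047652 0.00197994 0.10265571] [[376.72891985 153.97606036]]
0.018 [0.01597689 0.00196688 0.10249657] [[374.97685281 164.83763565]]
```

```bash
python3 - <<'E'
from h import *
c=read_camera("top"); import pickle; pickle.dump({"top":c},open("cl.pkl","wb"))
crop(c,350,135,400,185,14,"tA.png")
E
```

```text
(no output)
```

View pics/tA.png

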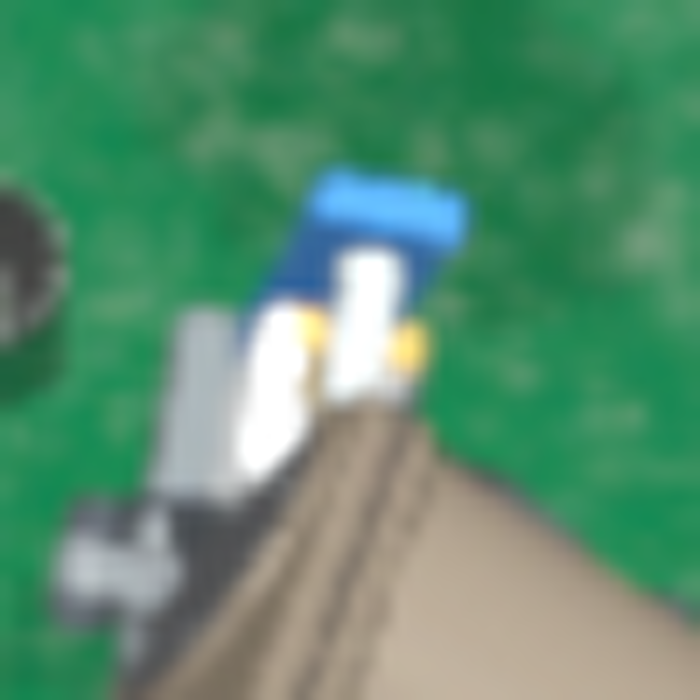

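arm_command:
  steps:
    - [[0,0,0],[-0.0005,-0.0005,-0.001],-0.6]
    - [[0,0,0],[-0.0005,-0.0005,-0.001],-0.4]
    - [[0,0,0],[-0.0005,-0.0005,-0.001],-0.25]
    - [[0,0,0],[-0.0005,-0.0005,-0.001],-0.25]
    - [[0,0,0],[-0.0005,-0.0005,-0.001],-0.25]

```text
time: 21.55
eef_pos: [0.6573, -0.19, 0.0727]
tcp_rot: [0.106, 0.97, -0.023, 0.216]
contact_force: [-0.9, -0.2, 0.6]
opening: 0.372
```

```bash
python3 predrod.py; python3 - <<'E'
from h import *
c=read_camera("top"); import pickle; pickle.dump({"top":c},open("cl.pkl","wb"))
crop(c,350,135,400,185,14,"tB.png")
E
```

```text
21.55 [ 0.6573 -0.19    0.0727] [-0.47  0.24  1.95  0.21  0.53 -1.99] f [-0.9 -0.2  0.6] op 0.372
0.0525 [0.050419   0.00140853 0.10350744] [[376.97355602 153.93510555]]
0.018 [0.01591933 0.00140135 0.10335728] [[375.22035572 164.80171538]]
```

View pics/tB.png

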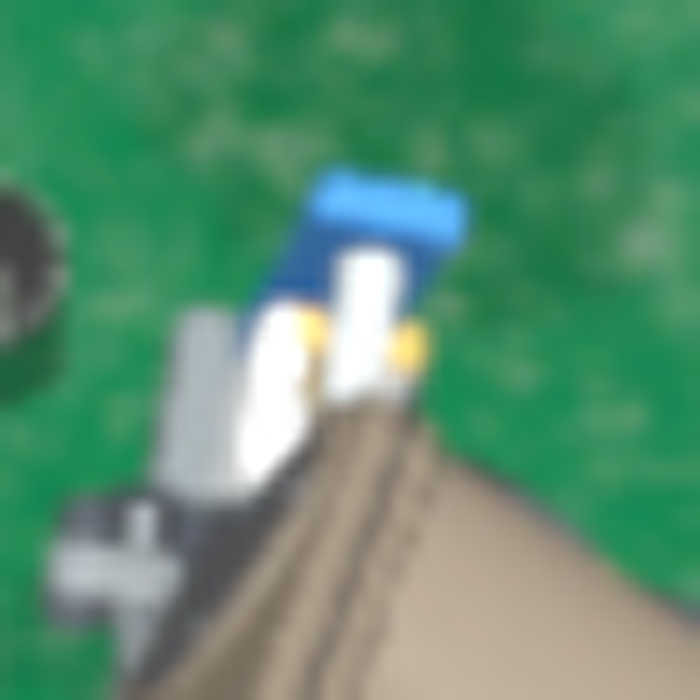

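arm_command:
  steps:
    - [[0,0,0],[-0.0045,0,0.002],-0.25]
    - [[0,0,0],[-0.0091,0,0.0042],-0.25]
    - [[0,0,0],[-0.0091,0,0.0042],-0.25]
    - [[0,0,0],[-0.0091,0,0.0042],-0.7]
    - [[0,0,0],[-0.0091,0,0.0042],-1]
    - [[0,0,0],[-0.0091,0,0.0042],-1]
    - [[0,0,0],[-0.0091,0,0.0042],-1]
    - [[0,0,0],[-0.0091,0,0.0042],-1]
  force: 40

```text
time: 22.6
eef_pos: [0.6672, -0.1918, 0.0729]
tcp_rot: [0.106, 0.97, -0.023, 0.216]
contact_force: [-1.0, 2.6, 1.6]
opening: 0.166
```

```bash
python3 predrod.py
```

```text
22.6 [ 0.6672 -0.1918  0.0729] [-0.47  0.26  1.93  0.21  0.54 -1.98] f [-1.   2.6  1.6] op 0.166
0.0525 [0.06043619 0.00194576 0.10374619] [[377.31500669 150.74550912]]
0.018 [0.02593652 0.00193645 0.10359465] [[375.56706014 161.58041839]]
```

arm_command:
  steps:
    - [[0,0,0],[-0.0012,0,0.0006],-1]
    - [[0,0,0],[-0.0025,0,0.0012],-1]
    - [[0,0,0],[-0.004,0,0.0019],-1]
    - [[0,0,0],[-0.0054,0,0.0025],-1]
    - [[0,0,0],[-0.0054,0,0.0025],-1]

```text
time: 23.22
eef_pos: [0.6705, -0.1925, 0.0726]
tcp_rot: [0.105, 0.971, -0.022, 0.213]
contact_force: [-17.6, 4.1, 13.4]
opening: 0.168
```

```bash
python3 predrod.py; python3 - <<'E'
from h import *
c=read_camera("top"); import pickle; pickle.dump({"top":c},open("cl.pkl","wb"))
crop(c,350,135,400,185,14,"tC.png")
E
```

```text
23.22 [ 0.6705 -0.1925  0.0726] [-0.47  0.27  1.91  0.2   0.55 -1.97] f [-17.6   4.1  13.4] op 0.168
0.0525 [0.06407337 0.00208378 0.1030293 ] [[377.40265907 149.68482483]]
0.018 [0.02957353 0.00203086 0.1031183 ] [[375.68788857 160.47975732]]
```

View pics/tC.png

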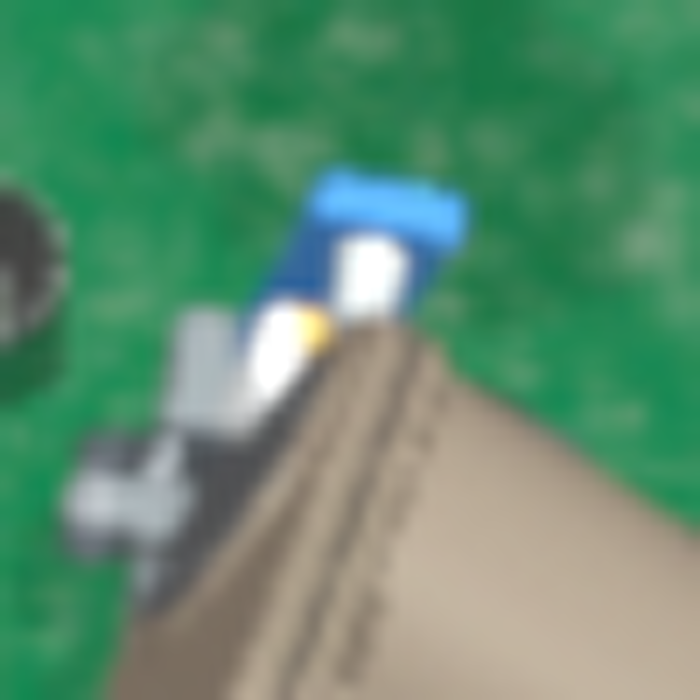

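arm_command:
  steps:
    - [[0,0,0],[-0.0008,0,0.0004],-1]
    - [[0,0,0],[-0.0008,0,0.0004],-0.6]
    - [[0,0,0],[-0.0008,0,0.0004],-0.4]
    - [[0,0,0],[-0.0008,0,0.0004],-0.25]
    - [[0,0,0],[-0.0008,0,0.0004],-0.2]
    - [[0,0,0],[-0.0008,0,0.0004],-0.2]

```text
time: 24.02
eef_pos: [0.6714, -0.1927, 0.0724]
tcp_rot: [0.105, 0.971, -0.022, 0.213]
contact_force: [-0.5, -0.7, -0.8]
opening: 0.397
```

```bash
python3 predrod.py; python3 - <<'E'
from h import *
c=read_camera("top"); import pickle; pickle.dump({"top":c},open("cl.pkl","wb"))
crop(c,350,135,400,185,14,"tD.png")
E
```

```text
24.02 [ 0.6714 -0.1927  0.0724] [-0.47  0.27  1.91  0.2   0.55 -1.97] f [-0.5 -0.7 -0.8] op 0.397
0.0525 [0.06498406 0.00204431 0.10285867] [[377.44967434 149.42321356]]
0.018 [0.03048421 0.00199155 0.10294554] [[375.73543183 160.21418488]]
```

View pics/tD.png

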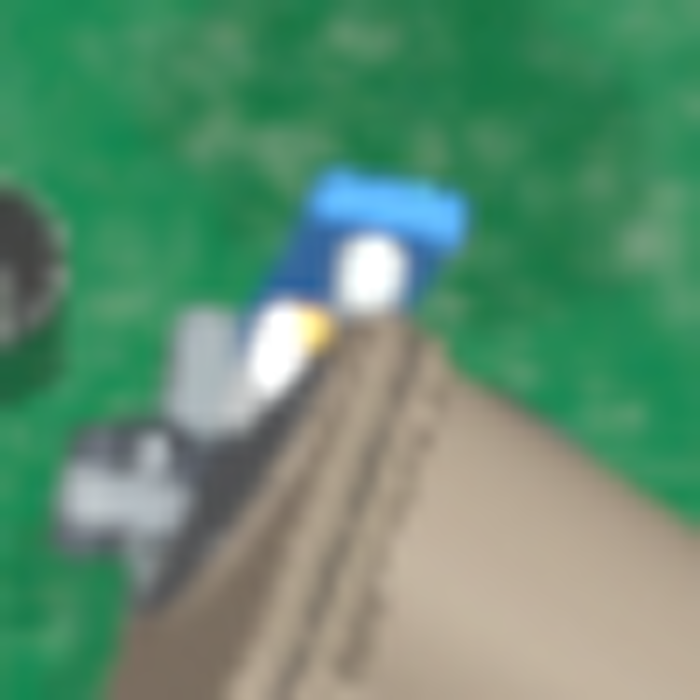

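Rod still touches the stop after release. I withdraw along the tool axis, then up.

arm_command:
  steps:
    - [[0,0,0],[0,0,-0.012],-0.2]
    - [[0,0,0],[0,0,-0.025],-0.2]
    - [[0,0,0],[0,0,-0.045],-0.2]
    - [[0,0,0],[0,0,-0.08],-0.2]
    - [[0,0,0],[0,0,-0.12],-0.2]
    - [[0,0,0],[0,0,-0.17],-0.2]
    - [[0,0,0],[0,0,-0.22],-0.2]
    - [[0,0,0],[0,0,-0.27],-0.2]
    - [[0,0,0],[0,-0.03,-0.31],-0.2]
    - [[0,0,0],[0,-0.06,-0.35],-0.2]
    - [[0,0,0],[0,-0.06,-0.35],-0.2]

```text
time: 25.45
eef_pos: [0.5151, -0.2225, 0.3965]
tcp_rot: [0.106, 0.97, -0.025, 0.217]
contact_force: [-0.6, 0.0, -0.2]
opening: 0.399
```

```bash
python3 wp.py; python3 - <<'E'
from h import *
c=read_camera("top"); import pickle; pickle.dump({"top":c},open("cl.pkl","wb"))
crop(c,340,130,400,190,10,"tE.png"); cv2.imwrite("pics/tF.png",c["frame"][:,:,::-1])
cv2.imwrite("pics/sF.png",read_camera("side")["frame"][:,:,::-1])
E
```

```text
25.45 [ 0.5151 -0.2225  0.3965] [-0.68 -0.31  1.88  0.21  1.18 -2.07] f [-0.6  0.  -0.2] op 0.399
```

View pics/tE.png

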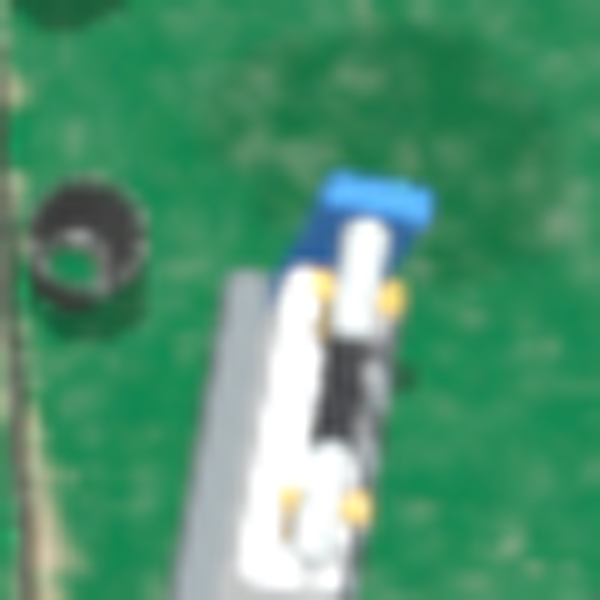

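View pics/tF.png

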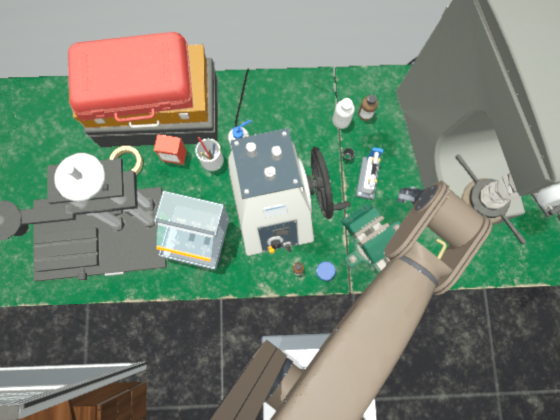

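View pics/sF.png

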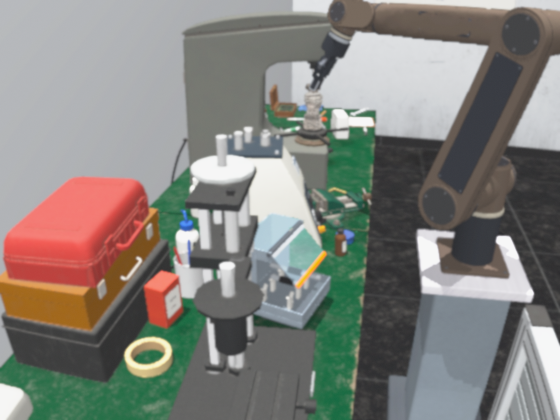

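```bash
python3 - <<'E'
from rod import *
c=pickle.load(open("cl.pkl","rb"))["top"]
g=c["frame"][:,:,0].astype(np.float32)
def edge(P0,P1):  # red-channel profile between projections
    a,b=proj(c,P0)[0],proj(c,P1)[0]; n=np.linspace(0,1,200); xy=a+(b-a)*n[:,None]
    return cv2.remap(g,xy[:,0].astype(np.float32)[None],xy[:,1].astype(np.float32)[None],cv2.INTER_LINEAR)[0]
p=edge(loc(ST,(.03,.0005,.106)),loc(ST,(.06,.0005,.106)))
m=(p[:60].max()+p[100:].min())/2; i=np.where(p<m)[0]; print("rod end x (stand frame, top z)",.03+.03*i[0]/200, p[::12])
b=lambda x,y:(x/14+349.5,y/14+134.5)
for n in("tC","tD"):
    im=cv2.resize(cv2.imread(f"pics/{n}.png"),(50,50),interpolation=cv2.INTER_AREA); 
    G=c["frame"].copy(); G[135:185,350:400]=im[:,:,::-1]; g=G[:,:,0].astype(np.float32)
    p=edge(loc(ST,(.03,.0005,.106)),loc(ST,(.06,.0005,.106))); i=np.where(p[60:]<m)[0]; print(n,.03+.03*(i[0]+60)/200)
E
```

```text
rod end x (stand frame, top z) 0.055349999999999996 [247.75    247.      250.15625 251.39062 248.95312 246.70312 245.6836
 245.47266 246.09961 247.71094 250.125   249.5625  243.75    221.15625
 176.9375  121.0625  102.67969]
tC 0.055349999999999996
tD 0.0552
```

```bash
python3 -c "
from plant import *
s=get_state();print(s['time'],s['contact_force'],s['dq']);print(sign_off())"
```

```text
25.55 [ 0.74516565  0.37655548 -0.82051531] [ 0.01864944  0.02651194  0.03217954 -0.00189511 -0.00032933 -0.00134724]
the job is handed in; nothing more can be done
None
```

The 105 mm rod now lies in both V-rests of the stand with its end on the blue stop. I handed the job in at 25.6 s, but the rod did not come out of the cabinet cleanly.

**Cabinet:** I went in through the flap, holding it open with the hand, and gripped the rod. That first grip was too shallow, because the images show the real fingertips about 20–25 mm short of the reported TCP. The rod slipped after I had lifted it and came to rest on the front V-rest and the front lip.

I backed out, the flap closed, and I measured where the rod lay. I then gripped it again just under the flap's edge and drew it out. On this second reach the flap stayed on its stop, so the hand did not hold it open.

**Stand:** I carried the rod over the press and set it in the V-rests. I let go, gripped it again nearer the middle, and slid it forward until the push against the stop reached about 18 N. Then I let go and withdrew.

**Last checks:**
- **Rod end:** it sits within about 0.2 mm of where it was while pressed on the stop, and brass shows on both sides of the rod at both rests. The side camera cannot see the stand, so this rests on the top camera alone.
- **Cabinet:** the flap is shut and the short and long rods are in their rests.
- **Bottle and arm:** the dropper bottle is upright and the arm is touching nothing.
- **Disagreement:** my calibrated stand position puts the rod end about 3 mm beyond the stop face. I put this down to camera and fit error, since the same reading appeared while the rod was pressed on the stop.

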